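# Nest the bowl covers in the case and shut its hood

## Robot

A 6-joint arm with a two-finger parallel gripper is mounted at the origin on the work surface. World frame = base frame: x ahead of the robot, y to its left, z up, the work surface at z = 0. Lengths are in mm, angles in rad, forces in N, time in s.
With the tool pointing down it reaches from about 325 to 750 mm from the base axis. Payload 7.6 kg.
Tool frame: the origin (TCP) lies on the front face of the gripper's body, between the roots of the fingers; the fingertips stand 73 mm ahead of it and the grasp point (between the pads) lies 54 mm ahead of it (manip.tcp_to_grasp is the distance from the TCP to the grasp point, in mm); z points along the fingers, y is the direction in which the jaws open and shut (so a half turn about z gives the same grasp; the last joint's range is limited). The gripper opens to 85 mm and grips with 20 to 120 N. Pads are 22 mm wide; open, the fingers measure 114 mm over their backs; the gripper's body (76 mm by 85 mm) begins 54 mm behind the grasp point. The pads swing forward as they close: fully open they stand 13 mm farther back than shut.
Start: joints at [-1.395, 0.052, 1.401, -0, 1.689, -0.07], TCP at [127.772, -509.228, 303.923] pointing down, gripper open.
Joint ranges: [-2.9, 2.9], [-0.91, 2.17], [0.12, 2.37], [-1.06, 4.2], [0.26, 2.73], [-2.93, 2.93]. Speed limits (rad/s): [2.57, 2.57, 3.01, 3.14, 3.14, 3.14].

## Interface

Orientations are given as [roll, pitch, yaw] about the fixed x, y, z axes, in that order (R = Rz(yaw) Ry(pitch) Rx(roll)).
In Python, from plant import manip, viewer gives the robot as it stands.
- The arm moves only by the tool move_arm, never from a script. Its argument "targets" is a list of rows, each a list of 5 numbers: the shift along the tool's x, y, z scaled (see below), then the turn about the tool's z scaled (see below), then the gripper command: -1 is shut, 1 is fully open, values between are in proportion. In form: [[dx, dy, dz, yaw, fingers], ...]. A call has 1 to 8 rows; each row shifts and turns the commanded pose from where the row before left it, along the tool's axes as they then stand; what a row does not reach is not made up. The controller multiplies each number of a shift by 0.04 m and each number of a turn by 6 degrees. A row lasts 1/8 s, in which the tool goes at most 62.5 mm and 10.7 degrees, less where a joint would pass 70% of its speed; a pose out of reach is approached as far as the arm can. A call with a number of a shift or a turn outside -1 to 1 is refused whole. A call with a gripper value outside its range is refused whole. The fingers move at their own pace and stop on an object; "grip_force" is the grip in N (left out, the last holds). Time passes only in rows, so rows that do not move let the fingers close. It gives the time, the measured TCP pose, the force and the opening at its end, in the units of the state.
- manip.state(): the state, without advancing time (a new reading comes with each control period).
- viewer.capture(name): name is "side" or "top"; returns the picture (480x640x3 uint8, red, green, blue); there is no depth.
- viewer.get_calibration(name): a dict with "mtx" (3x3 intrinsics, pixels), "extrinsics" (4x4, takes a point from camera to world coordinates). Camera axes: x right, y up, looking along -z (the intrinsics and any distortion apply to the point x, -y, -z); pixel columns grow to the right and rows downward; lengths in mm; the calibration is good to about 2 mm. A picture is of the moment at which its call begins. get_calibration takes no time and is no camera call.
- manip.finish_job(): hands the job in, once; it reports no verdict.
Trained networks look in the newest picture that a camera, given by its name, has taken for a name from the list of things; names that differ only in an ending like _2 or _b are one class to them, and where a whole thing is asked for, a point or a joint stands for the part that bears it (a point fixed in the world has none). Each returns a list of dicts, best first, with "confidence" (0 to 1); they miss things now and then, are a little off and sometimes report something else, mostly with a low value. They report only what shows in the picture. A call takes as long as a camera call. They do not tell look-alikes from the thing itself.
- viewer.spot_in(label, camera): "point" ([x, y, z] in mm, in the coordinates of the camera as it stood for that picture, good to about 4 mm: the middle of the surface that is visible of it).
- viewer.outline_of(label, camera): "region" (480x640 bool, what is visible of it).
The state is a dict: "t": time; "joint_positions": joint angles; "dq": joint speeds; "joint_torque": joint torques, N m; "ee_pos": TCP position; "tcp_rot": TCP orientation; "ft_force": force on the tool from outside, world axes, zero at the start; "wrist_torque": the same for the moment, N m; "gripper_width": opening from 0.0 (shut) to 1.0 (fully open).
Only numpy, scipy, OpenCV 4.12 (cv2) and the standard library are available. Lean on these libraries where they do the work, as an engineer would, in place of code of your own. Each camera call takes 0.05 s, during which the arm holds its last target.

## Task

Pack the used bowl covers for reprocessing: take the hold-down weight out of the case and set it aside on the bench, then nest all the domed covers on the bench in the case, inverted (knob down, hollow up), the largest at the bottom and each smaller one cupped level and centred in the next larger. Set the weight upright in the hollow of the uppermost cover and press the case's hood fully shut past its catch, so that it stays shut, without moving the white bottle or the pen.

Things in the scene. Friction and masses are not known exactly. Their poses are not given: they have to be found in the camera images.
- cover_a_mid (a point): domed steel bowl cover, blue rim, 130 mm across, 48 mm tall, 100 g, knob down, hollow up; may be absent. Point: on its axis, 24 mm above the knob's underside and below the rim's top; z up out of the hollow. Pinch the rim bead: 9 mm thick, 14 mm high, upright. Inner floor: radius 33 mm, 20 mm above the underside; knob: 60 mm across, 16 mm high. Nested, it stands 20 mm above the next larger cover
- cover_b_mid (a point): domed steel bowl cover, green rim, 118 mm across, 48 mm tall, 100 g, knob down, hollow up; may be absent. Point: on its axis, 24 mm above the knob's underside and below the rim's top; z up out of the hollow. Pinch the rim bead: 9 mm thick, 14 mm high, upright. Inner floor: radius 33 mm, 20 mm above the underside; knob: 60 mm across, 16 mm high. Nested, it stands 20 mm above the next larger cover
- cover_c_mid (a point): domed steel bowl cover, yellow rim, 106 mm across, 48 mm tall, 100 g, knob down, hollow up; may be absent. Point: on its axis, 24 mm above the knob's underside and below the rim's top; z up out of the hollow. Pinch the rim bead: 9 mm thick, 14 mm high, upright. Inner floor: radius 33 mm, 20 mm above the underside; knob: 60 mm across, 16 mm high. Nested, it stands 20 mm above the next larger cover
- cover_d_mid (a point): domed steel bowl cover, red rim, 94 mm across, 48 mm tall, 100 g, knob down, hollow up; may be absent. Point: on its axis, 24 mm above the knob's underside and below the rim's top; z up out of the hollow. Pinch the rim bead: 9 mm thick, 14 mm high, upright. Inner floor: radius 33 mm, 20 mm above the underside; knob: 60 mm across, 16 mm high. Nested, it stands 20 mm above the next larger cover
- weight_mid (a point): hold-down weight, 250 g: a dark steel disc 54 mm across and 14 mm thick with an upright orange post 18 mm in diameter on it, 42 mm tall in all. The point is on its axis half-way up (21 mm above the underside); z points up the post
- case_floor (a point): centre of the inner floor (5 mm above the bench) of the reprocessing case, a fixed blue tray 210 x 210 mm outside, 200 x 200 mm inside, walls 5 mm thick and 60 mm high above the bench. Its x axis points to the hinged side, away from the front; z up. With the hood shut there is 131 mm of height inside
- hood_hinge (a point): middle of the hinge line of the case's hood, on the far rim, 105 mm along +x from the case's centre and 60 mm above the bench; axes parallel to the case's, the hinge line runs along y
- hood (a joint): hood's hinge angle, rad: 0 shut, about 1.5 standing open, stop 1.65. Clear box 210 x 210 mm, 80 mm deep, open below, 450 g; stiff hinge, stays at any angle (up to 6 N at the tab moves it). A ball catch stops it at about 0.08; some 12 to 18 N pressed down at the tab pushes it past, and it stays at 0
- hood_tab (a point): orange pull tab on the middle of the hood's front panel, 70 mm wide along y, 10 mm thick, standing 32 mm out from the front panel; the point is on its upper face (as the hood is shut), 16 mm out from the panel, 226 mm in -x and 25 mm in z from the hinge line. x, z axes turn with the hood: shut, x points to the hinge and z up; open, the tab stands up on top of the raised hood
- mat_top (a point): centre of the top of a free dark rubber mat on the bench, 130 x 130 mm, 3 mm thick; a place to put the weight meanwhile
- jar: bystander: small fixed jar 36 mm across and 60 mm tall among the covers; origin at its underside
- bottle: bystander: white bottle 56 mm across, 150 mm tall; origin at its underside
- pen: bystander: yellow marker pen 120 mm long lying on the bench; origin at its underside, x along it
Things that resemble listed ones, but are neither listed nor needed, are in the scene too. What is shaped like the part that bears cover_d_mid but orange is not meant.

How it is judged:
By the outcome, as a careful person would: the job done as asked, in the order asked, and still so for the second after the job is handed in, with the robot touching nothing.
Of cover_a, cover_b, cover_c, cover_d only 2 to 4 are there at a start; the rules pass over those that are not, and their reading is None.
At some moment in a run one of cover_a, cover_b, cover_c, cover_d may be knocked a few centimetres aside while the robot is not near it.
It also fails if it takes over 210 s, if anything falls off the work surface, if the arm or the gripper's body presses on something with over 40 N, if the wrist force passes 120 N, or if a joint passes its speed limit or range.

## Working session

There is one attempt and no reset: what is moved stays moved. The work goes in short steps, Python scripts to look and compute and a tool call to move; the robot and the scene stay as the last step left them, time stands still between calls to the robot, and variables do not carry over. Pictures are saved under pics/ and viewed, and the job is handed in when it is done.

Besides the shell and the picture viewer there is one more tool, called after "Request:" as a command line: name --pt "numbers of a row" for each row, then --argument value for the rest. move_arm: Moves the arm, as the interface text tells. Its arguments: {"type":"object","properties":{"targets":{"type":"array","items":{"type":"array","items":{"type":"number","minimum":-1,"maximum":1}}},"grip_force":{"type":"number"}},"required":["targets"]}

```bash
ls; mkdir -p pics
cat > h.py <<'E'
import numpy as np, cv2
from plant import manip, viewer
def cap(n,f):
    im=viewer.capture(n); cv2.imwrite('pics/'+f+'.png',im[:,:,::-1]); return im
E
python3 - <<'E'
from h import *
print(manip.state(), manip.tcp_to_grasp)
for n in ('top','side'):
    cap(n,n+'0'); c=viewer.get_calibration(n); print(n,c)
E
```

```text
pics
{'t': 0.0, 'joint_positions': array([-1.39532881e+00,  5.28528389e-02,  1.40175684e+00,  8.48019198e-06,
        1.68857950e+00, -7.02976535e-02]), 'dq': array([-0.00109785, -0.00146217,  0.0018783 , -0.00127991,  0.00104987,
        0.00035712]), 'joint_torque': array([ 3.30323219e-04, -3.81663573e+01, -3.60194528e+01, -5.23367930e-05,
        6.08591392e-03,  1.60388720e-05]), 'ee_pos': array([ 127.72384587, -509.0317277 ,  303.04770114]), 'tcp_rot': array([-3.14000066e+00, -1.20542284e-04,  2.45766062e-01]), 'ft_force': array([0.12092504, 0.73775606, 0.44491947]), 'wrist_torque': array([ 0.03606366, -0.01829045,  0.00679855]), 'gripper_width': 1.0025135742758364} 53.900000000000006
top {'mtx': array([[494.10887926,   0.        , 317.84655605],
       [  0.        , 494.10887926, 238.8525198 ],
       [  0.        ,   0.        ,   1.        ]]), 'extrinsics': array([[-2.56602379e-02,  9.96312238e-01, -8.18747615e-02,
         3.72524873e+02],
       [-9.99665852e-01, -2.58295560e-02, -1.00933624e-03,
         2.73359918e+01],
       [-3.12040278e-03,  8.18215034e-02,  9.96642115e-01,
         1.31723415e+03],
       [ 0.00000000e+00,  0.00000000e+00,  0.00000000e+00,
         1.00000000e+00]])}
side {'mtx': array([[497.00678723,   0.        , 325.44083874],
       [  0.        , 497.00678723, 240.76681067],
       [  0.        ,   0.        ,   1.        ]]), 'extrinsics': array([[-9.78566479e-01,  1.56506292e-01, -1.33841049e-01,
         3.54076693e+02],
       [-2.05808242e-01, -7.20806865e-01,  6.61876447e-01,
         6.64756892e+02],
       [ 7.11428138e-03,  6.75235696e-01,  7.37567720e-01,
         8.16352688e+02],
       [ 0.00000000e+00,  0.00000000e+00,  0.00000000e+00,
         1.00000000e+00]])}
```

View pics/top0.png

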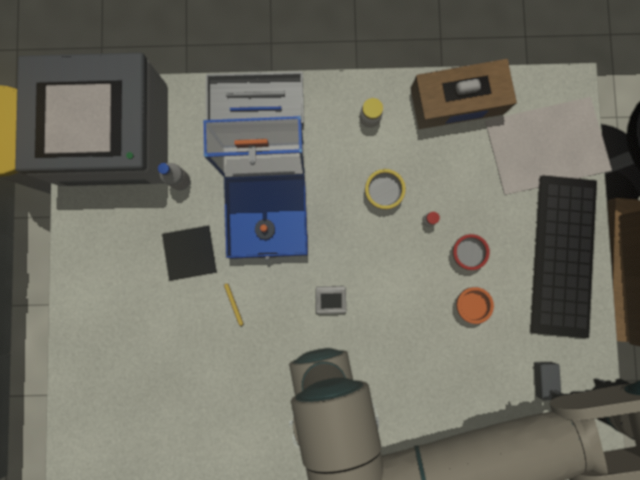

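View pics/side0.png

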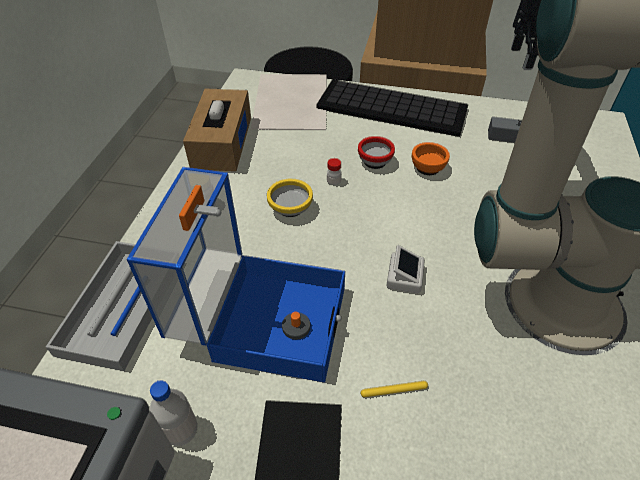

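Run:
```python
from h import *
for n in ('top','side'):
    E=viewer.get_calibration(n)['extrinsics']
    viewer.capture(n)
    for l in ['cover_c_mid','weight_mid','hood_tab','mat_top','hood','jar','bottle','pen']:
        for r in viewer.spot_in(l,n):
            if r['confidence']>.2: print(n,l,round(r['confidence'],2),np.round(E[:3,:3]@r['point']+E[:3,3],0))
    for l in ['cover_c_mid','weight_mid','mat_top']:
        for i,r in enumerate(viewer.outline_of(l,n)):
            if r['confidence']>.2:
                m=r['region']; np.save(f'/tmp/{n}_{l}_{i}.npy',m)
                ys,xs=np.nonzero(m); print(n,l,i,r['confidence'],xs.min(),xs.max(),ys.min(),ys.max())
```

```text
top cover_c_mid 0.65 [ 608. -151.   16.]
top weight_mid 0.58 [512. 169.  20.]
top hood_tab 0.87 [680. 167. 265.]
top mat_top 0.73 [451. 380.   4.]
top hood 0.58 [677. 166. 267.]
top jar 0.5 [ 520. -266.   57.]
top bottle 0.6 [645. 385.  95.]
top pen 0.67 [316. 254.  12.]
top cover_c_mid 0 0.72 364 405 169 208
top cover_c_mid 1 0.29 452 489 234 269
top weight_mid 0 0.63 255 274 220 237
top mat_top 0 0.6 161 215 226 279
side cover_c_mid 0.94 [ 605. -161.   37.]
side weight_mid 0.64 [508. 174.  23.]
side weight_mid 0.6 [447. 376.   3.]
side hood_tab 0.63 [685. 184. 208.]
side mat_top 0.59 [448. 377.   1.]
side hood 0.96 [676. 186. 215.]
side jar 0.85 [ 527. -259.   37.]
side bottle 0.76 [635. 410.  98.]
side pen 0.86 [311. 254.  17.]
side cover_c_mid 0 0.61 266 312 179 217
side weight_mid 0 0.85 282 309 312 338
side mat_top 0 0.65 253 341 400 479
```

Run:
```python
from h import *
a=cv2.imread('pics/side0.png');b=cv2.imread('pics/top0.png')
x=cv2.resize(a[100:400,180:480],(800,800))[:600]
cv2.imwrite('pics/c1.png',cv2.resize(a[110:230,250:470],None,fx=3.6,fy=3.6,interpolation=2))
cv2.imwrite('pics/c2.png',cv2.resize(b[60:340,190:510],None,fx=2.1,fy=2.1,interpolation=2))
cv2.imwrite('pics/c3.png',cv2.resize(a[160:400,120:440],None,fx=2.4,fy=2.4,interpolation=2))
```

```text
(no output)
```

View pics/c1.png

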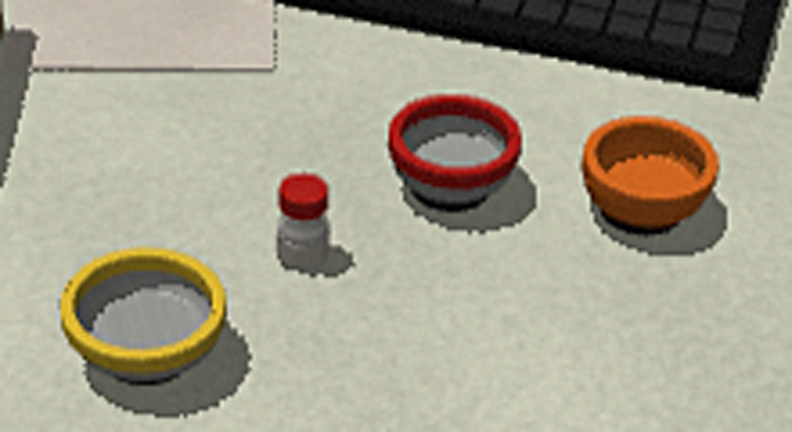

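View pics/c2.png

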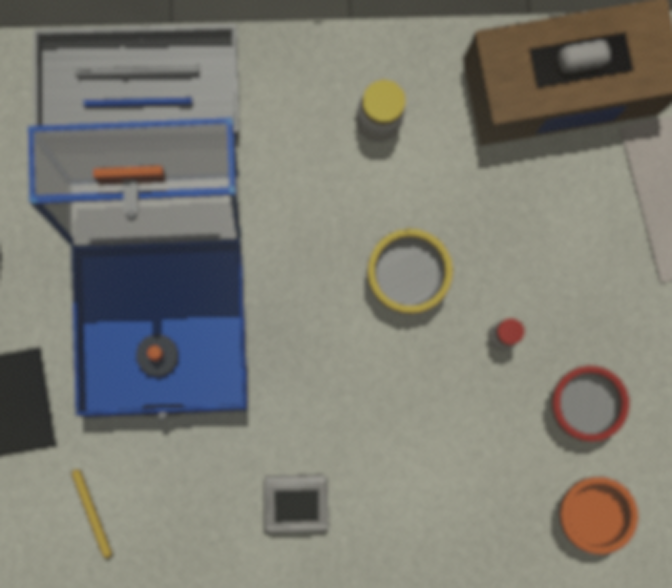

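View pics/c3.png

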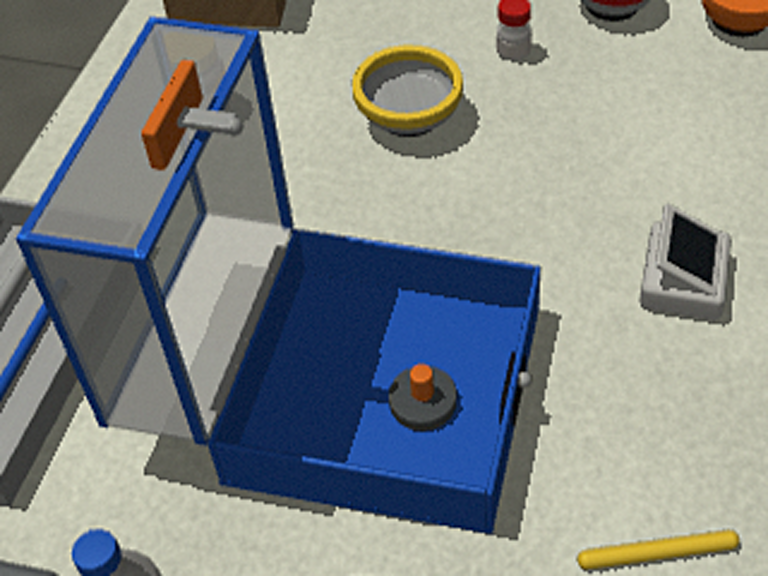

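```bash
cat >> h.py <<'E'
from scipy.optimize import least_squares
CAL={n:viewer.get_calibration(n) for n in('top','side')}
def proj(n,P):
    c=CAL[n];E=c['extrinsics'];p=(np.asarray(P,float)-E[:3,3])@E[:3,:3]
    p=p*[1,-1,-1];u=p@c['mtx'].T;return u[:,:2]/u[:,2:]
def ray(n,uv,z):
    c=CAL[n];E=c['extrinsics'];d=np.linalg.inv(c['mtx'])@[uv[0],uv[1],1];d=E[:3,:3]@(d*[1,-1,-1])
    t=(z-E[2,3])/d[2];return E[:3,3]+t*d
def circ(x,y,z,r):
    a=np.linspace(0,2*np.pi,72,endpoint=False);return np.c_[x+r*np.cos(a),y+r*np.sin(a),0*a+z]
def cen(P):
    P=cv2.convexHull(np.float32(P));m=cv2.moments(P);return np.array([m['m10'],m['m01']])/m['m00'],m['m00']
def hsv(im): return cv2.cvtColor(im,cv2.COLOR_RGB2HSV)
def colmask(im,col,roi):
    h=hsv(im).astype(int);H,S,V=h[...,0],h[...,1],h[...,2]
    if col=='yellow': m=(H>20)&(H<35)&(S>110)&(V>90)
    if col=='red': m=((H<5)|(H>172))&(S>130)&(V>70)
    if col=='green': m=(H>45)&(H<85)&(S>90)
    if col=='blue': m=(H>100)&(H<130)&(S>120)
    if col=='orange': m=(H>=4)&(H<18)&(S>130)&(V>70)
    z=np.zeros_like(m);u0,u1,v0,v1=roi;z[v0:v1,u0:u1]=m[v0:v1,u0:u1]
    n,l,st,_=cv2.connectedComponentsWithStats(z.astype(np.uint8))
    if n<2:return z
    return l==1+np.argmax(st[1:,4])
def fitcyl(n,mask,z0,z1,r,guess):
    ys,xs=np.nonzero(mask)
    pts=np.concatenate([np.c_[xs+a,ys+b] for a in(-.5,.5) for b in(-.5,.5)])
    c,A=cen(pts)
    f=lambda p:cen(proj(n,np.r_[circ(p[0],p[1],z0,r),circ(p[0],p[1],z1,r)]))[0]-c
    s=least_squares(f,guess,diff_step=1e-3)
    Am=cen(proj(n,np.r_[circ(*s.x,z0,r),circ(*s.x,z1,r)]))[1]
    return s.x,A/Am
E
python3 - <<'E'
from h import *
R={n:cv2.imread(f'pics/{n}0.png')[:,:,::-1].copy() for n in('top','side')}
for name,col,rois,z0,z1,r,g in [('yellow','yellow',dict(top=(355,415,160,220),side=(255,325,170,225)),34,48,53,(606,-155)),
 ('red','red',dict(top=(445,500,228,276),side=(352,402,130,172)),34,48,47,(450,-370)),
 ('orangedecoy','orange',dict(top=(450,500,280,330),side=(405,455,138,180)),20,48,47,(450,-370)),
 ('post','orange',dict(top=(250,280,215,240),side=(280,310,305,340)),19,47,9,(512,170)),
 ('jarcap','red',dict(top=(420,445,205,228),side=(322,348,155,180)),45,60,18,(520,-262))]:
    for n in R:
        m=colmask(R[n],col,rois[n]); x,a=fitcyl(n,m,z0,z1,r,g); print(name,n,np.round(x,1),'area ratio',round(a,3),m.sum())
E
```

```text
yellow top [ 604.  -149.3] area ratio 0.964 352
yellow side [ 605.6 -153.4] area ratio 0.978 594
red top [ 433.5 -365.4] area ratio 0.9 229
red side [ 434.9 -369.4] area ratio 0.965 419
orangedecoy top [ 296.4 -369.8] area ratio 0.89 978
orangedecoy side [ 297.5 -376.4] area ratio 0.939 906
post top [511.1 170. ] area ratio 0.672 30
post side [510.8 167.9] area ratio 0.889 122
jarcap top [ 523.4 -267.9] area ratio 0.619 97
jarcap side [ 524.9 -272. ] area ratio 0.815 136
```

Run:
```python
from h import *
for n,l in (('side',[(345,270.8),(324.2,365.4),(241.7,256.3),(208.3,345.4)]),('top',[(227.1,256.7),(307.1,253.8)])):
    for p in l: print(n,np.round(ray(n,p,60),1))
a=cv2.imread('pics/side0.png');b=cv2.imread('pics/top0.png')
cv2.imwrite('pics/d1.png',cv2.resize(a[230:390,200:360],(800,800),interpolation=cv2.INTER_NEAREST)[:600])
cv2.imwrite('pics/d2.png',cv2.resize(b[165:270,210:320],None,fx=5,fy=5,interpolation=cv2.INTER_NEAREST))
```

```text
side [437.6  55.8  60. ]
side [435.  263.9  60. ]
side [646.5  62.9  60. ]
side [638.6 268.6  60. ]
top [436.2 260.8  60. ]
top [438.3  57.   60. ]
```

View pics/d1.png

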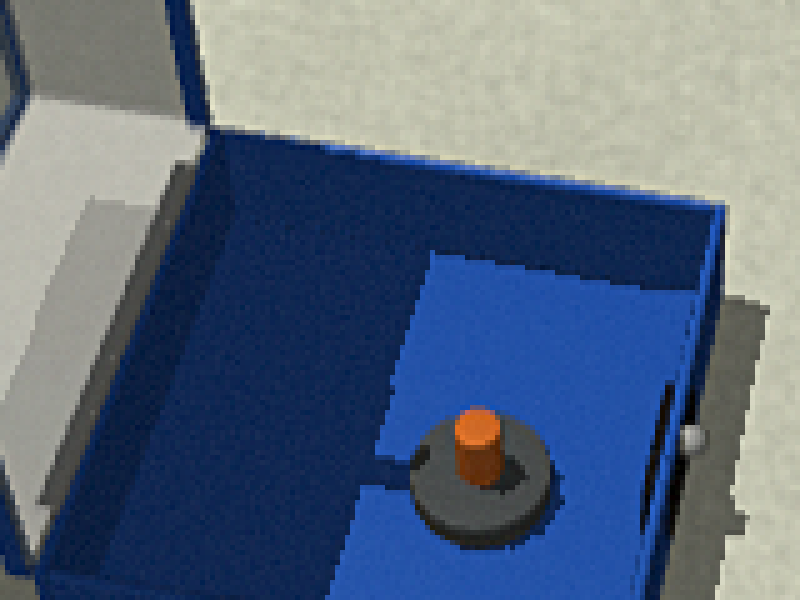

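View pics/d2.png

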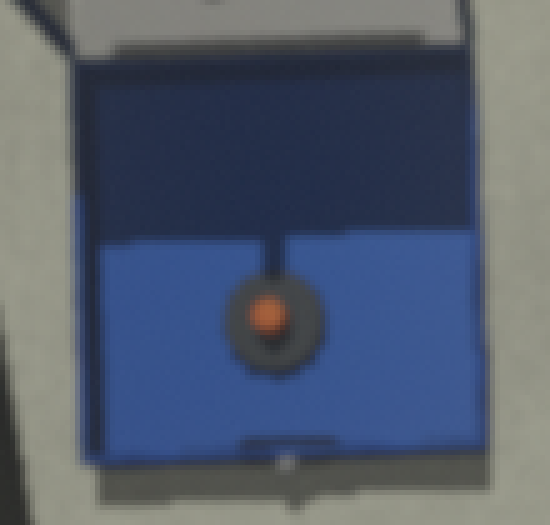

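Request:
move_arm --pt "0 0 0 0.8 1" --pt "0 0 0 0.8 1" --pt "0 0 0 0.75 1" --pt "1 -0.9 0 0 1" --pt "1 -0.9 0 0 1" --pt "1 -0.9 0 0 1" --pt "1 -0.9 0 0 1" --pt "1 -0.9 0 0 1"

```text
t: 2.3
ee_pos: [328.9, -327.9, 304.1]
tcp_rot: [3.141, -0.0, -0.001]
ft_force: [1.1, -1.6, -0.4]
gripper_width: 0.998
```

Request:
move_arm --pt "0.6 -1 0 0 1" --pt "0.6 -1 0 0 1" --pt "0.6 -1 0 0 1" --pt "0.6 -1 0 0 1" --pt "0.6 -1 0 0 1" --pt "0.5 -1 0 0 1" --pt "0.5 -1 0 0 1" --pt "0.5 -1 0.5 0 0.2"

```text
t: 3.3
ee_pos: [509.0, -8.0, 285.4]
tcp_rot: [3.141, -0.004, -0.0]
ft_force: [0.6, -0.4, -0.4]
gripper_width: 0.817
```

Run:
```python
from h import *
cap('top','top1');cap('side','side1');print(manip.state()['ee_pos'])
```

```text
[508.22869227  -6.14505432 281.35181199]
```

View pics/top1.png

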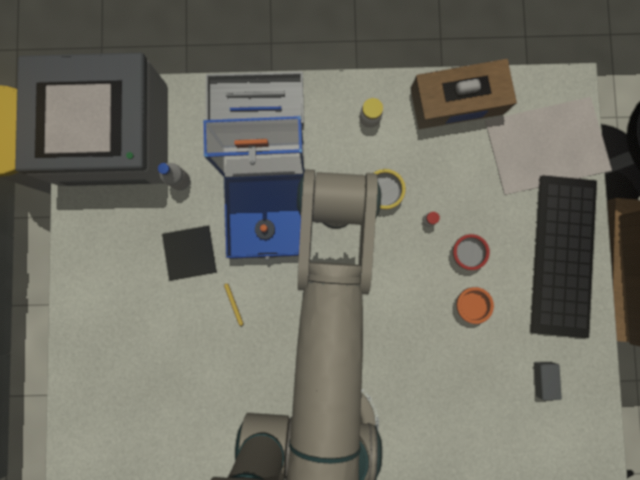

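View pics/side1.png

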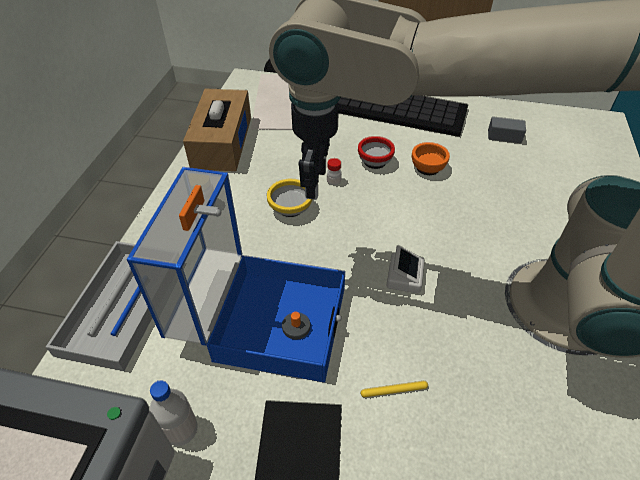

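Request:
move_arm --pt "0.07 -0.88 0.4 0 0.2" --pt "0 -0.88 0.4 0 0.2" --pt "0 -0.88 0.4 0 0.2" --pt "0 -0.88 0.4 0 0.2" --pt "0 -0.86 0.4 0 0.2" --pt "0 0 0.4 0 0.2" --pt "0 0 0.4 0 0.2"

```text
t: 4.28
ee_pos: [510.9, 165.1, 171.3]
tcp_rot: [3.141, -0.0, -0.001]
ft_force: [-1.2, -0.3, -1.3]
gripper_width: 0.598
```

Run:
```python
from h import *
a=cap('top','top2');b=cap('side','side2');print(manip.state()['ee_pos'],manip.state()['gripper_width'])
cv2.imwrite('pics/e1.png',cv2.resize(b[180:380,220:380,::-1],None,fx=3,fy=3,interpolation=2))
```

```text
[510.10435421 164.58346164 169.74527813] 0.5962065861881964
```

View pics/e1.png

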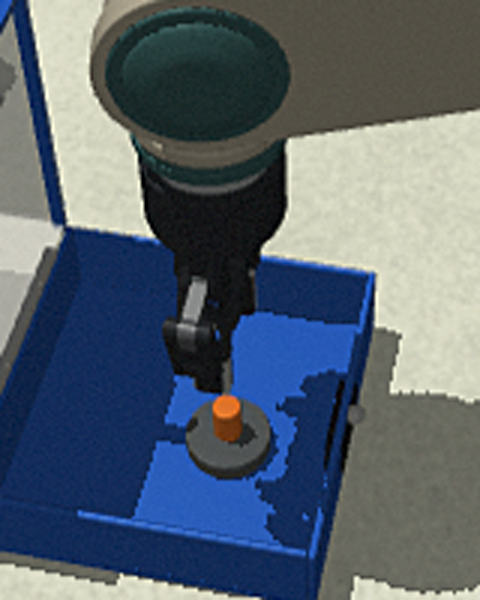

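Request:
move_arm --pt "0 -0.08 0.9 0 0.2" --pt "0 0 0.7 0 0.2" --pt "0 0 0.27 0 0.2" --pt "0 0 0 0 -1" --pt "0 0 0 0 -1" --pt "0 0 0 0 -1" --pt "0 0 0 0 -1" --grip_force 50

```text
t: 5.25
ee_pos: [511.7, 169.1, 98.8]
tcp_rot: [-3.141, -0.003, -0.0]
ft_force: [-0.3, -0.8, 7.4]
gripper_width: 0.188
```

Request:
move_arm --pt "0 0 0 0 -1" --pt "0 0 -0.3 0 -1" --pt "0 0 -0.6 0 -1" --pt "0 0 -0.8 0 -1" --pt "0 0 -0.6 0 -1" --pt "0 0 -0.2 0 -1"

```text
t: 6.0
ee_pos: [511.1, 169.2, 198.8]
tcp_rot: [-3.141, -0.002, -0.0]
ft_force: [-0.6, -0.2, -2.6]
gripper_width: 0.184
```

Run:
```python
from h import *
a=cap('top','top3');b=cap('side','side3');s=manip.state();print(s['ee_pos'],s['gripper_width'],s['ft_force'])
cv2.imwrite('pics/e2.png',cv2.resize(b[180:380,220:380,::-1],None,fx=3,fy=3,interpolation=2))
```

```text
[510.79827232 169.10584208 197.48950296] 0.18864752225121412 [ 0.61311981 -0.01954294 -3.64655928]
```

View pics/e2.png

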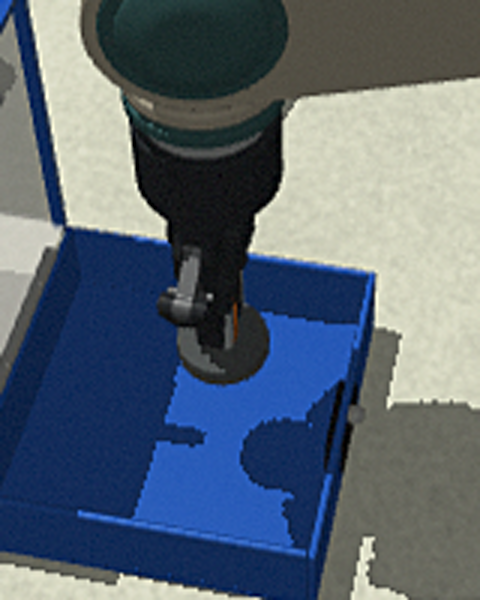

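Request:
move_arm --pt "-0.2 -0.9 0 0 -1" --pt "-0.3 -0.9 0 0 -1" --pt "-0.3 -0.9 0 0 -1" --pt "-0.3 -0.9 0 0 -1" --pt "-0.3 -0.9 0.3 0 -1" --pt "-0.12 -0.7 0.6 0 -1" --pt "0 0 0.8 0 -1" --pt "0 0 0.5 0 -1"

```text
t: 7.1
ee_pos: [448.7, 376.5, 105.5]
tcp_rot: [3.138, 0.004, 0.0]
ft_force: [0.3, -0.1, -3.4]
gripper_width: 0.19
```

Run:
```python
from h import *
a=cap('top','top4');b=cap('side','side4');s=manip.state();print(s['ee_pos'],s['gripper_width'],s['ft_force'])
cv2.imwrite('pics/e3.png',cv2.resize(b[300:480,180:380,::-1],None,fx=3,fy=3,interpolation=2))
```

```text
[448.70469322 375.77433923 105.2647132 ] 0.18500143022859927 [-0.39846522 -0.04936794 -3.38709487]
```

View pics/e3.png

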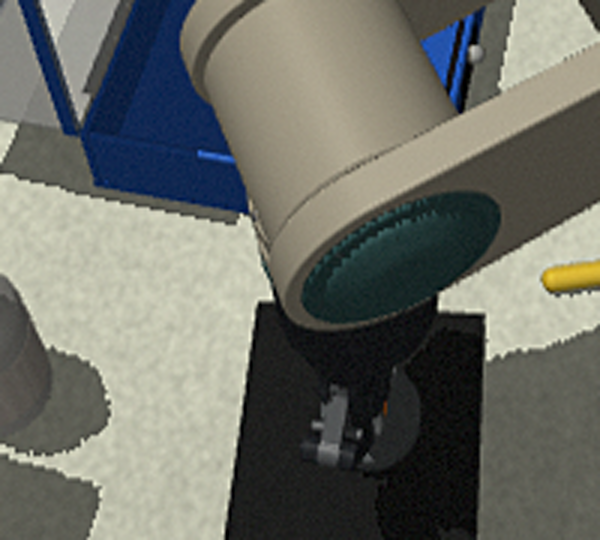

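Request:
move_arm --pt "0 0 0.1 0 -1" --pt "0 0 0.07 0 -1" --pt "0 0 0 0 -1"

```text
t: 7.58
ee_pos: [450.3, 377.1, 102.8]
tcp_rot: [-3.141, -0.001, -0.001]
ft_force: [-0.7, -0.1, -2.4]
gripper_width: 0.187
```

Request:
move_arm --pt "0 0 0.07 0 -1" --pt "0 0 0.05 0 -1" --pt "0 0 0 0 -1"

```text
t: 7.95
ee_pos: [449.9, 377.0, 97.2]
tcp_rot: [3.141, 0.0, -0.0]
ft_force: [0.4, 0.0, -3.4]
gripper_width: 0.187
```

Request:
move_arm --pt "0 0 0.05 0 -1" --pt "0 0 0.05 0 -1" --pt "0 0 0 0 -1"

```text
t: 8.32
ee_pos: [450.1, 377.2, 96.8]
tcp_rot: [3.142, -0.0, -0.0]
ft_force: [-10.5, -8.2, 18.4]
gripper_width: 0.19
```

Request:
move_arm --pt "0 0 -0.05 0 0.2" --pt "0 0 0 0 0.2" --pt "0 0 0 0 0.2" --pt "0 0 -0.5 0 0.2" --pt "0 0 -1 0 0.2" --pt "0 0 -1 0 0.2" --pt "-0.1 1 -1 0 0" --pt "-0.1 1 0 0 -0.4"

```text
t: 9.32
ee_pos: [442.9, 297.0, 241.1]
tcp_rot: [-3.137, -0.008, 0.001]
ft_force: [0.6, -0.8, 0.0]
gripper_width: 0.31
```

Run:
```python
from h import *
a=cap('top','top5');b=cap('side','side5');s=manip.state();print(s['ee_pos'],s['gripper_width'],s['ft_force'])
cv2.imwrite('pics/e4.png',b[:,:,::-1])
m=colmask(b,'orange',(270,330,400,470));print(fitcyl('side',m,17,45,9,(450,378)),m.sum())
m=colmask(a,'orange',(170,210,230,270));print(fitcyl('top',m,17,45,9,(450,378)),m.sum())
```

```text
[442.26097612 294.73278365 237.96431787] 0.29816083284585726 [-0.7731168  -0.10761763  0.02343247]
(array([448.74680455, 374.95532183]), 0.9568833268817921) 166h.py:16: RuntimeWarning: invalid value encountered in divide
  P=cv2.convexHull(np.float32(P));m=cv2.moments(P);return np.array([m['m10'],m['m01']])/m['m00'],m['m00']
Traceback (most recent call last):
  File "h.py", line 34, in fitcyl
    s=least_squares(f,guess,diff_step=1e-3)
ValueError: Residuals are not finite in the initial point.
```

View pics/e4.png

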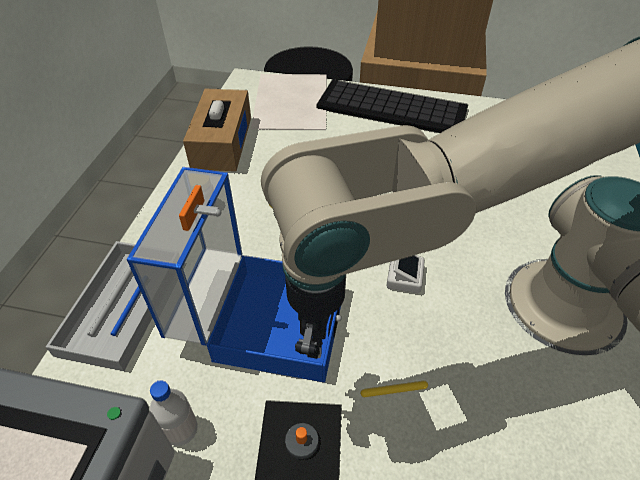

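Request:
move_arm --pt "0.2 1 0 0 -0.4" --pt "0.2 1 0 0 -0.4" --pt "0.2 1 0 0 -0.4" --pt "0.2 1 0 0 -0.4" --pt "0.2 1 0 0 -0.4" --pt "0.2 1 0 0 -0.4" --pt "0.2 1 0 0 -0.4" --pt "0.2 1 0 0 -0.4"

```text
t: 10.42
ee_pos: [506.4, -23.9, 236.5]
tcp_rot: [-3.142, -0.001, -0.0]
ft_force: [0.4, 0.4, 1.2]
gripper_width: 0.297
```

Run:
```python
from h import *
a=cap('top','top6');b=cap('side','side6');s=manip.state();print(s['ee_pos'],s['gripper_width'],s['ft_force'])
R=dict(top=a,side=b)
for name,col,rois,z0,z1,r,g in [('yellow','yellow',dict(top=(355,415,160,220),side=(255,325,170,225)),34,48,53,(606,-155)),
 ('red','red',dict(top=(445,500,228,276),side=(352,402,130,172)),34,48,47,(450,-370))]:
    for n in R:
        m=colmask(R[n],col,rois[n]); x,q=fitcyl(n,m,z0,z1,r,g); print(name,n,np.round(x,1),'area ratio',round(q,3),m.sum())
cv2.imwrite('pics/e5.png',b[:,:,::-1])
```

```text
[506.55929184 -25.5380949  236.28639633] 0.2992865219358241 [0.22335852 0.41095432 0.64827307]
yellow top [ 609.  -157.2] area ratio 0.774 245
yellow side [ 606.4 -152.2] area ratio 0.966 566
red top [ 433.5 -365.3] area ratio 0.901 230
red side [ 434.4 -369.1] area ratio 0.976 426
```

View pics/e5.png

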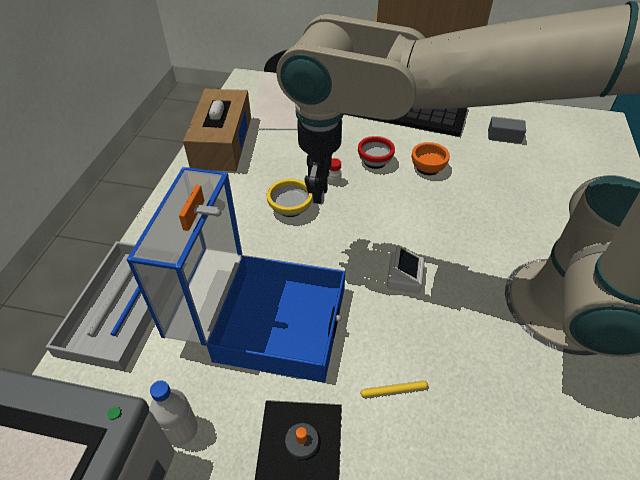

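Request:
move_arm --pt "0.8 0.6 0 0 -0.4" --pt "0.8 0.7 0.2 0 -0.4" --pt "0.86 0.64 0.5 0 -0.4" --pt "0 0 0.7 0 -0.4" --pt "0 0 0.6 0 -0.4" --pt "0 0 0 0 -0.4"

```text
t: 11.28
ee_pos: [603.7, -99.5, 153.7]
tcp_rot: [-3.14, 0.004, 0.0]
ft_force: [-0.0, 0.5, 1.2]
gripper_width: 0.301
```

Run:
```python
from h import *
b=cap('side','side7');s=manip.state();print(s['ee_pos'],s['gripper_width'],s['ft_force'])
cv2.imwrite('pics/e6.png',cv2.resize(b[100:260,220:400,::-1],None,fx=4,fy=4,interpolation=2)[:600])
```

```text
[604.37634376 -99.68607724 155.59318007] 0.30236438272777966 [-0.19498674  0.39805423  0.88003745]
```

View pics/e6.png

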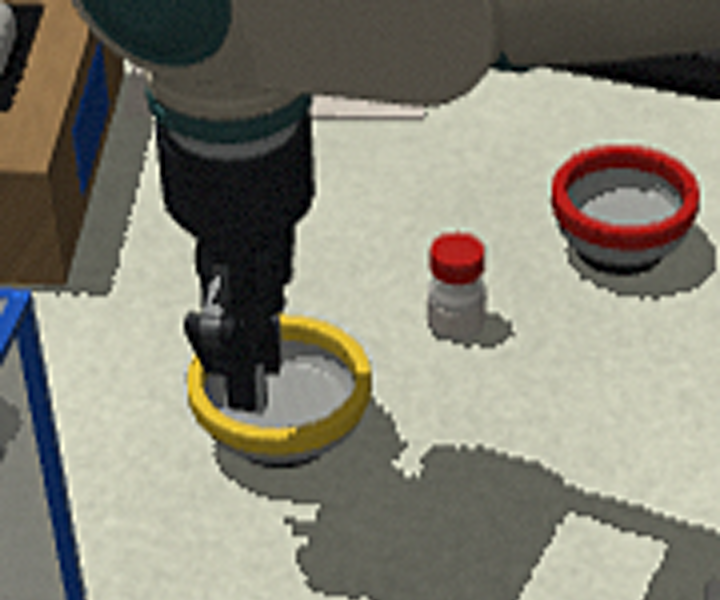

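Request:
move_arm --pt "0 0.08 0.3 0 -0.4" --pt "0 0 0.5 0 -0.4" --pt "0 0 0.3 0 -0.4" --pt "0 0 0 0 -0.4"

```text
t: 11.82
ee_pos: [603.5, -103.6, 109.7]
tcp_rot: [-3.141, 0.003, -0.0]
ft_force: [0.2, -0.2, 0.3]
gripper_width: 0.299
```

Run:
```python
from h import *
b=cap('side','side8');s=manip.state();print(s['ee_pos'],s['gripper_width'],s['ft_force'])
cv2.imwrite('pics/e7.png',cv2.resize(b[130:250,230:350,::-1],None,fx=5,fy=5,interpolation=2)[:600])
```

```text
[ 604.04578976 -103.7062919   110.82564675] 0.2994869880654035 [-0.17488936  0.23906592  0.34322935]
```

View pics/e7.png

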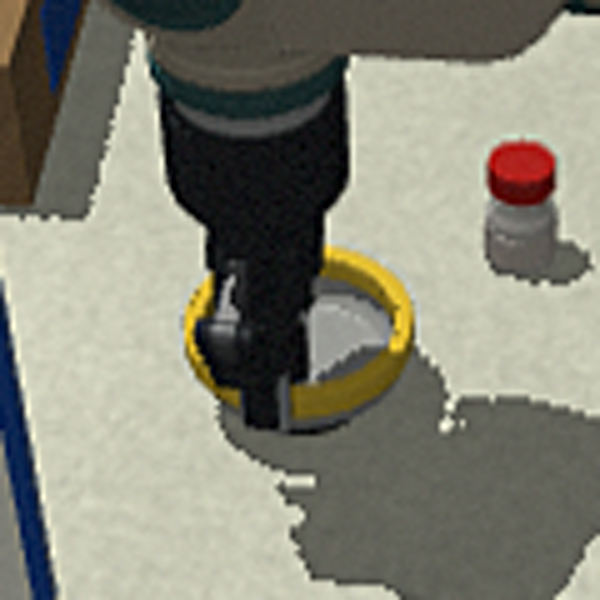

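Request:
move_arm --pt "0 0 0 0 -1" --pt "0 0 0 0 -1" --pt "0 0 0 0 -1" --pt "0 0 0 0 -1" --grip_force 50

```text
t: 12.38
ee_pos: [604.7, -103.8, 112.2]
tcp_rot: [3.141, -0.001, -0.0]
ft_force: [1.0, 0.1, 2.0]
gripper_width: 0.073
```

Request:
move_arm --pt "0 0 -0.3 0 -1" --pt "0 0 -0.6 0 -1" --pt "0 0 -0.9 0 -1" --pt "0 0 -0.6 0 -1" --pt "0 0 0 0 -1"

```text
t: 13.0
ee_pos: [605.0, -104.0, 210.3]
tcp_rot: [3.14, -0.005, -0.0]
ft_force: [0.2, -0.7, -0.3]
gripper_width: 0.07
```

Run:
```python
from h import *
a=cap('top','top9');b=cap('side','side9');s=manip.state();print(s['ee_pos'],s['gripper_width'],s['ft_force'])
cv2.imwrite('pics/e8.png',cv2.resize(b[80:240,210:390,::-1],None,fx=4,fy=4,interpolation=2)[:600])
```

```text
[ 603.93937348 -103.74334766  206.57785838] 0.07603021777247058 [ 0.57524695 -0.22020716 -1.13475478]
```

View pics/e8.png

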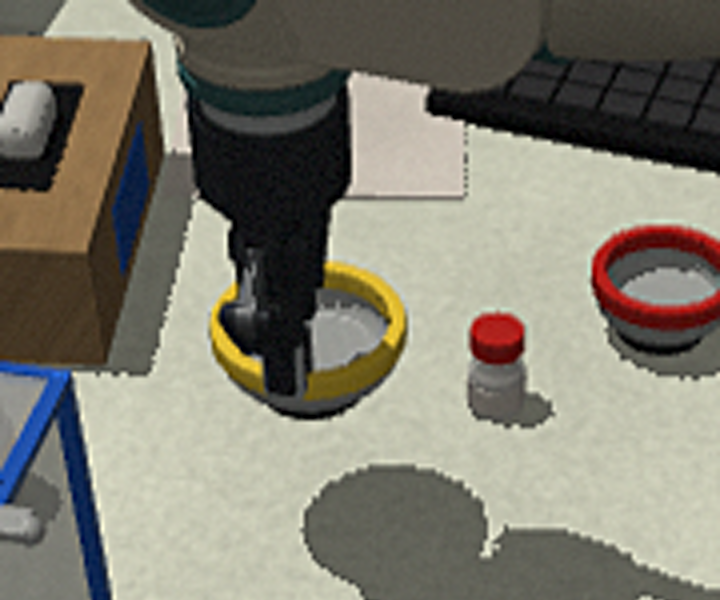

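Request:
move_arm --pt "-0.4 -0.6 0 0 -1" --pt "-0.6 -0.9 0 0 -1" --pt "-0.6 -0.9 0 0 -1" --pt "0 -0.9 0 0 -1" --pt "0 -0.9 0 0 -1" --pt "0 -0.9 0 0 -1" --pt "0 -0.9 0 0 -1" --pt "0 -0.9 0 0 -1"

```text
t: 14.1
ee_pos: [539.6, 173.3, 205.4]
tcp_rot: [3.141, 0.003, -0.0]
ft_force: [0.8, -0.4, -0.9]
gripper_width: 0.073
```

Request:
move_arm --pt "0 -0.7 0 0 -1" --pt "0 -0.3 0 0 -1" --pt "0 0 0.5 0 -1" --pt "0 0 0.6 0 -1" --pt "0 0 0.5 0 -1" --pt "0 0 0.2 0 -1" --pt "0 0 0 0 -1"

```text
t: 14.98
ee_pos: [540.2, 211.8, 134.8]
tcp_rot: [3.141, 0.001, -0.001]
ft_force: [0.1, -0.4, -0.6]
gripper_width: 0.076
```

Run:
```python
from h import *
a=cap('top','top10');b=cap('side','side10');s=manip.state();print(s['ee_pos'],s['gripper_width'],s['ft_force'])
cv2.imwrite('pics/e9.png',cv2.resize(b[200:400,190:390,::-1],None,fx=3,fy=3,interpolation=2)[:600])
```

```text
[540.7850975  212.13962469 136.28615767] 0.07546618251795062 [ 0.12732266  0.08231455 -0.06143968]
```

View pics/e9.png

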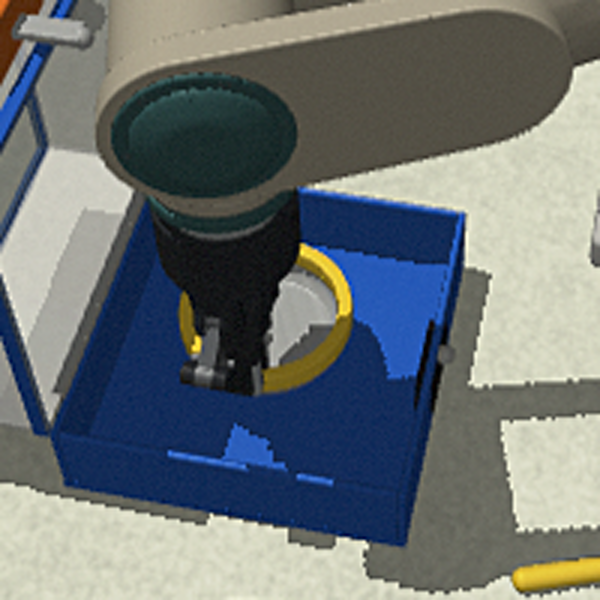

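Request:
move_arm --pt "0 0 0.25 0 -1" --pt "0 0 0.15 0 -1" --pt "0 0 0.05 0 -1" --pt "0 0 0 0 -1"

```text
t: 15.58
ee_pos: [540.4, 212.3, 117.5]
tcp_rot: [3.141, -0.0, -0.0]
ft_force: [1.2, -0.2, -1.1]
gripper_width: 0.075
```

Request:
move_arm --pt "0 0 0.05 0 -1" --pt "0 0 0 0 -1"

```text
t: 15.82
ee_pos: [540.7, 212.7, 116.9]
tcp_rot: [-3.141, -0.001, -0.0]
ft_force: [-3.1, 1.5, 6.4]
gripper_width: 0.076
```

Request:
move_arm --pt "0 0 0 0 -0.4" --pt "0 0 0 0 -0.4" --pt "0 0 0 0 -0.4" --pt "0 0 -0.6 0 -0.4" --pt "0 0 -1 0 -0.4" --pt "0 0.3 -1 0 -0.4" --pt "0 1 0 0 -0.4" --pt "0 1 0 0 -0.4"

```text
t: 16.82
ee_pos: [540.4, 119.4, 220.0]
tcp_rot: [3.142, -0.001, 0.001]
ft_force: [0.6, 0.2, 0.1]
gripper_width: 0.3
```

Request:
move_arm --pt "-0.1 1 0 0 -0.4" --pt "-0.1 1 0 0 -0.4" --pt "-0.1 1 0 0 -0.4" --pt "-0.1 1 0 0 -0.4" --pt "-0.1 1 0 0 -0.4" --pt "-0.1 1 0 0 -0.4" --pt "-0.3 1 0 0 -0.4" --pt "-0.3 1 0 0 -0.4"

```text
t: 17.82
ee_pos: [491.8, -201.0, 219.4]
tcp_rot: [3.141, -0.0, -0.0]
ft_force: [0.0, 0.2, 0.4]
gripper_width: 0.301
```

Run:
```python
from h import *
a=cap('top','top11');b=cap('side','side11');s=manip.state();print(s['ee_pos'],s['gripper_width'],s['ft_force'])
cv2.imwrite('pics/e10.png',b[:,:,::-1])
R=dict(top=a,side=b)
for name,col,rois,z0,z1,r,g in [('yellow','yellow',dict(top=(225,320,170,260),side=(205,350,240,370)),39,53,53,(540,163)),
 ('red','red',dict(top=(445,500,228,276),side=(352,402,130,172)),34,48,47,(450,-370))]:
    for n in R:
        m=colmask(R[n],col,rois[n]); x,q=fitcyl(n,m,z0,z1,r,g); print(name,n,np.round(x,1),'area ratio',round(q,3),m.sum())
```

```text
[ 491.15169537 -202.82392912  219.35548945] 0.2994110695267925 [-0.39452439  0.18763302  0.30210926]
yellow top [537.3 163.6] area ratio 0.865 264
yellow side [543.1 161.4] area ratio 0.983 908
red top [ 426.2 -381.1] area ratio 0.501 141
red side [ 434.8 -369.4] area ratio 0.965 410
```

View pics/e10.png

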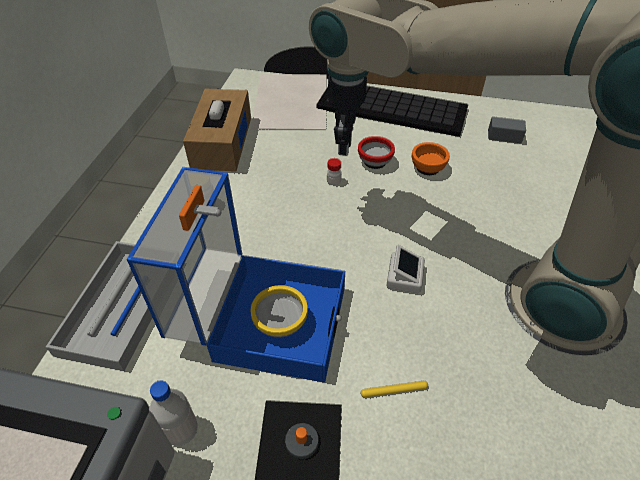

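Request:
move_arm --pt "-0.4 0.8 0 0 -0.4" --pt "-0.5 0.9 0 0 -0.4" --pt "-0.5 0.9 0.3 0 -0.4" --pt "-0.02 0.45 0.5 0 -0.4" --pt "0 0 0.6 0 -0.4" --pt "0 0 0 0 -0.4"

```text
t: 18.68
ee_pos: [434.9, -320.8, 161.5]
tcp_rot: [-3.139, 0.003, -0.0]
ft_force: [0.2, 0.6, 0.7]
gripper_width: 0.299
```

Run:
```python
from h import *
a=cap('top','top12');b=cap('side','side12');s=manip.state();print(s['ee_pos'],s['gripper_width'],s['ft_force'])
cv2.imwrite('pics/e11.png',cv2.resize(b[60:210,300:500,::-1],None,fx=4,fy=4,interpolation=2)[:600])
```

```text
[ 435.88146114 -321.38723982  164.19152874] 0.30222796397181034 [-0.23031937  0.35839017  0.03590806]
```

View pics/e11.png

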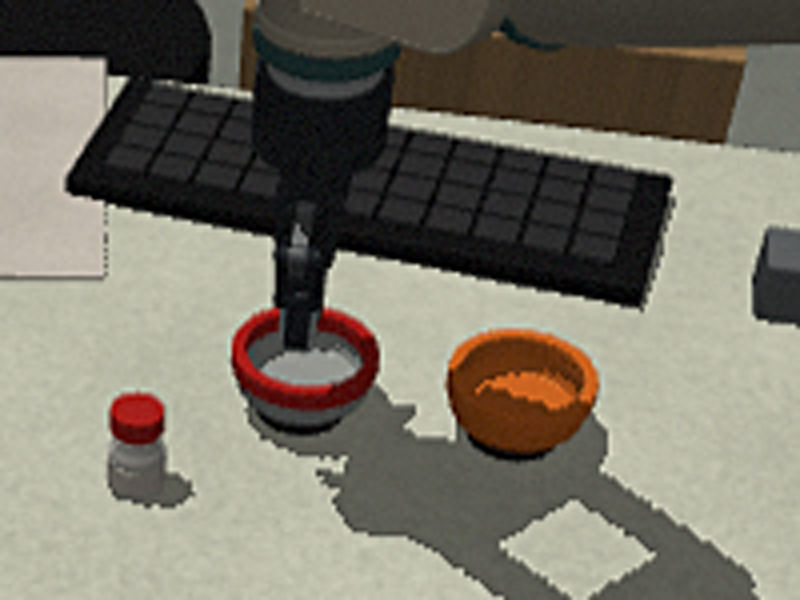

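Request:
move_arm --pt "-0.02 0.09 0.4 0 -0.4" --pt "0 0 0.5 0 -0.4" --pt "0 0 0.3 0 -0.4" --pt "0 0 0 0 -0.4"

```text
t: 19.27
ee_pos: [434.3, -325.0, 114.5]
tcp_rot: [-3.14, 0.001, -0.0]
ft_force: [0.1, 0.0, 0.3]
gripper_width: 0.297
```

Run:
```python
from h import *
b=cap('side','side13');s=manip.state();print(s['ee_pos'],s['gripper_width'],s['ft_force'])
cv2.imwrite('pics/e12.png',cv2.resize(b[80:180,310:430,::-1],None,fx=6,fy=6,interpolation=2)[:600])
```

```text
[ 434.67940643 -325.31873881  115.46849513] 0.3021055070591711 [-0.25394078  0.65514235 -0.07421022]
```

View pics/e12.png

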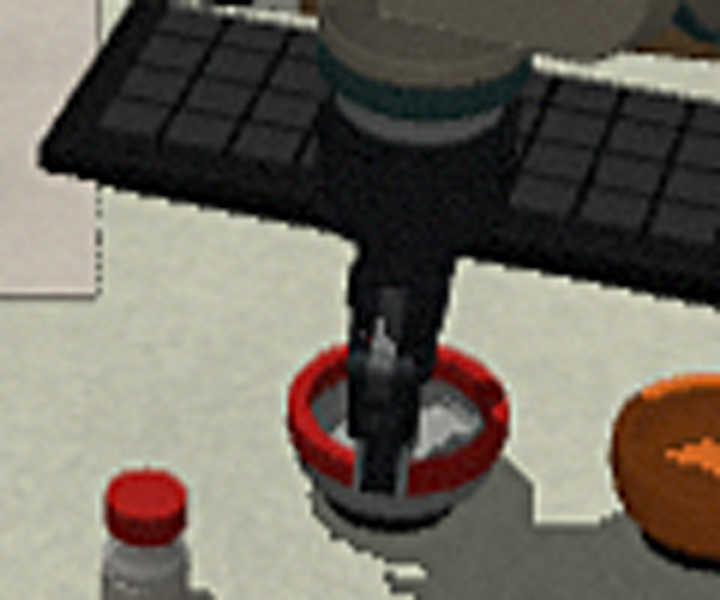

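Straddles the rim, well centred. Close and lift.

Request:
move_arm --pt "0 0 0 0 -1" --pt "0 0 0 0 -1" --pt "0 0 0 0 -1" --pt "0 0 -0.3 0 -1" --pt "0 0 -0.7 0 -1" --pt "0 0 -1 0 -1" --pt "0 0 -0.6 0 -1" --pt "0 0 0 0 -1" --grip_force 50

```text
t: 20.32
ee_pos: [435.2, -325.8, 222.1]
tcp_rot: [3.138, -0.004, -0.0]
ft_force: [-0.4, 0.2, -1.4]
gripper_width: 0.073
```

Run:
```python
from h import *
b=cap('side','side14');s=manip.state();print(s['ee_pos'],s['gripper_width'],s['ft_force'])
cv2.imwrite('pics/e13.png',cv2.resize(b[40:190,300:500,::-1],None,fx=4,fy=4,interpolation=2)[:600])
for n,im in(('side',b),('top',viewer.capture('top'))):
    m=colmask(im,'yellow',dict(top=(225,320,170,260),side=(205,350,240,370))[n]); print(fitcyl(n,m,39,53,53,(540,163)))
```

```text
[ 434.71061914 -325.37737821  219.96329703] 0.07319323964507601 [-0.03770388  0.4719332  -1.48894287]
(array([543.01722125, 161.45399131]), 0.9843482472144398)
(array([537.25204767, 163.5370266 ]), 0.8630351288334708)
```

View pics/e13.png

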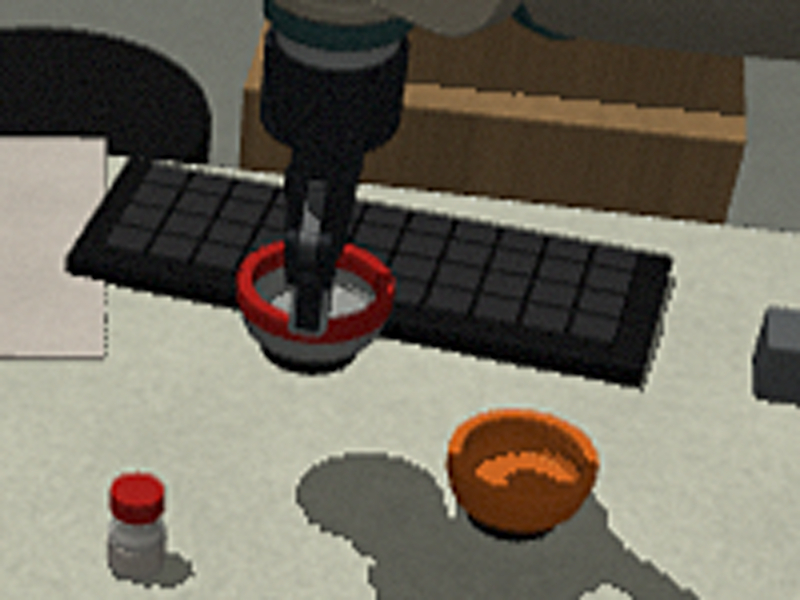

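Request:
move_arm --pt "0.1 -0.7 0 0 -1" --pt "0.2 -1 0 0 -1" --pt "0.2 -1 0 0 -1" --pt "0.2 -1 0 0 -1" --pt "0.2 -1 0 0 -1" --pt "0.2 -1 0 0 -1" --pt "0.2 -1 0 0 -1" --pt "0.2 -1 0 0 -1"

```text
t: 21.42
ee_pos: [494.2, -15.9, 217.6]
tcp_rot: [-3.141, 0.003, -0.0]
ft_force: [1.0, -0.5, -1.7]
gripper_width: 0.071
```

Request:
move_arm --pt "0.2 -1 0 0 -1" --pt "0.2 -1 0 0 -1" --pt "0.2 -1 0 0 -1" --pt "0.2 -1 0 0 -1" --pt "0.2 -0.8 0 0 -1" --pt "0.2 -0.6 0 0 -1" --pt "0.15 -0.2 0 0 -1" --pt "0 0 0 0 -1"

```text
t: 22.42
ee_pos: [548.7, 206.4, 218.2]
tcp_rot: [3.141, 0.002, -0.0]
ft_force: [0.2, 0.1, -1.9]
gripper_width: 0.076
```

Run:
```python
from h import *
a=cap('top','top15');b=cap('side','side15');s=manip.state();print(s['ee_pos'],s['gripper_width'],s['ft_force'])
cv2.imwrite('pics/e14.png',cv2.resize(b[180:380,190:390,::-1],None,fx=3,fy=3,interpolation=2)[:600])
```

```text
[548.65885588 205.74668581 218.89869455] 0.07023492515097401 [-0.13629991 -0.11731825 -0.63663486]
```

View pics/e14.png

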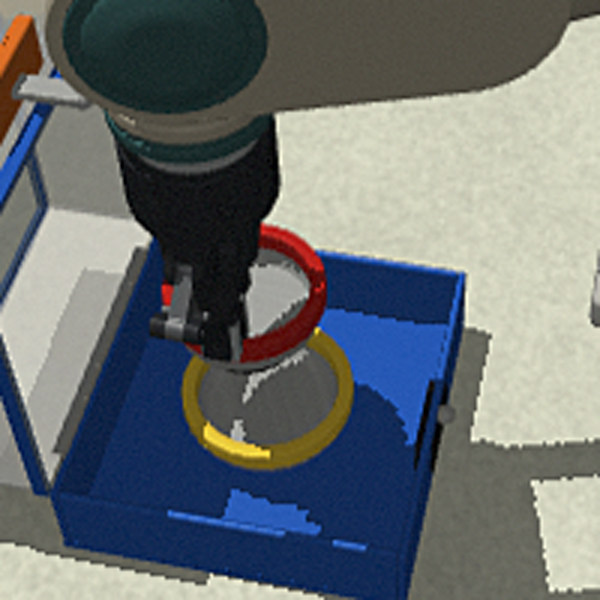

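Request:
move_arm --pt "-0.16 -0.02 0.2 0 -1" --pt "0 0 0.6 0 -1" --pt "0 0 0.6 0 -1" --pt "0 0 0.25 0 -1" --pt "0 0 0 0 -1"

```text
t: 23.15
ee_pos: [542.0, 207.1, 153.0]
tcp_rot: [3.141, 0.001, -0.001]
ft_force: [-0.0, -0.3, -1.1]
gripper_width: 0.077
```

Run:
```python
from h import *
a=cap('top','top16');b=cap('side','side16');s=manip.state();print(s['ee_pos'],s['gripper_width'],s['ft_force'])
cv2.imwrite('pics/e15.png',cv2.resize(b[230:350,220:340,::-1],None,fx=5,fy=5,interpolation=2)[:600])
```

```text
[542.70541925 207.44051891 154.51089847] 0.07064374782864052 [ 0.31389821  0.22216517 -1.05302868]
```

View pics/e15.png

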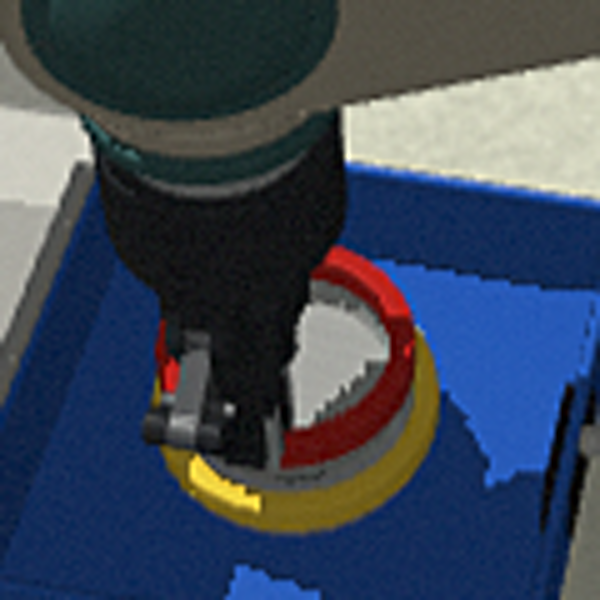

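Request:
move_arm --pt "0 0.02 0.15 0 -1" --pt "0 0 0.1 0 -1" --pt "0 0 0 0 -1"

```text
t: 23.62
ee_pos: [542.2, 206.6, 143.0]
tcp_rot: [3.141, 0.001, -0.0]
ft_force: [-0.8, -0.1, -1.4]
gripper_width: 0.075
```

Request:
move_arm --pt "0 0 0.05 0 -1" --pt "0 0 0 0 -1"

```text
t: 23.88
ee_pos: [542.4, 206.8, 141.8]
tcp_rot: [-3.141, -0.0, -0.0]
ft_force: [-1.2, 0.3, 2.6]
gripper_width: 0.075
```

Request:
move_arm --pt "0 0 0.03 0 -1" --pt "0 0 0 0 -1"

```text
t: 24.12
ee_pos: [542.6, 207.1, 141.3]
tcp_rot: [-3.141, -0.001, -0.0]
ft_force: [-2.6, 2.3, 6.4]
gripper_width: 0.075
```

Request:
move_arm --pt "0 0 0 0 -0.4" --pt "0 0 0 0 -0.4" --pt "0 0 0 0 -0.4" --pt "0 0 -0.6 0 -0.4" --pt "0 0 -1 0 -0.4" --pt "0 -0.3 -1 0 -0.4" --pt "-0.6 -1 0 0 0" --pt "-0.6 -1 0 0 0.2"

```text
t: 25.12
ee_pos: [494.1, 299.4, 244.8]
tcp_rot: [-3.141, -0.001, -0.002]
ft_force: [-0.2, -0.7, -0.8]
gripper_width: 0.596
```

Request:
move_arm --pt "-0.6 -1 0 0 0.2" --pt "-0.6 -0.9 0 0 0.2" --pt "0 -0.4 0 0 0.2" --pt "0 0 0 0 0.2"

```text
t: 25.62
ee_pos: [446.7, 391.0, 243.9]
tcp_rot: [3.141, -0.0, 0.001]
ft_force: [0.0, -0.1, -0.6]
gripper_width: 0.603
```

Run:
```python
from h import *
a=cap('top','top17');b=cap('side','side17');s=manip.state();print(s['ee_pos'],s['gripper_width'],s['ft_force'])
cv2.imwrite('pics/e16.png',b[:,:,::-1])
cv2.imwrite('pics/e17.png',cv2.resize(np.vstack([b[230:350,210:350,::-1],a[150:270,200:340,::-1]]),None,fx=2.5,fy=2.5,interpolation=2))
m=colmask(b,'red',(205,350,230,370)); print(fitcyl('side',m,59,73,47,(540,163)))
m=colmask(b,'orange',(270,330,400,470));print(fitcyl('side',m,17,45,9,(450,378)),m.sum())
```

```text
[447.21336508 389.80024441 243.98737976] 0.6026243591819546 [ 0.27402932  0.5472634  -0.08128713]h.py:16: RuntimeWarning: invalid value encountered in divide
  P=cv2.convexHull(np.float32(P));m=cv2.moments(P);return np.array([m['m10'],m['m01']])/m['m00'],m['m00']
Traceback (most recent call last):
  File "h.py", line 34, in fitcyl
    s=least_squares(f,guess,diff_step=1e-3)
ValueError: Residuals are not finite in the initial point.
```

View pics/e16.png

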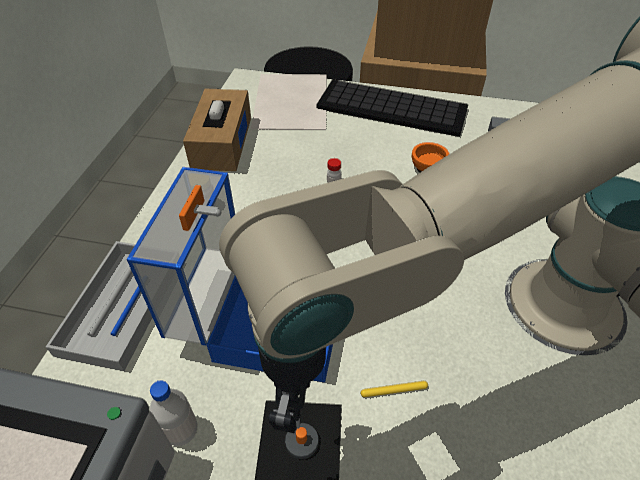

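View pics/e17.png

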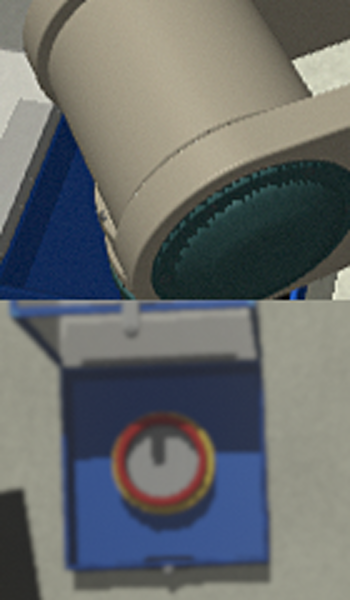

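Request:
move_arm --pt "0.07 0.32 0.5 0 0.2" --pt "0 0 0.9 0 0.2" --pt "0 0 0.9 0 0.2" --pt "0 0 0.9 0 0.2" --pt "0 0 0.42 0 0.2" --pt "0 0 0 0 0.2"

```text
t: 26.48
ee_pos: [449.4, 377.0, 98.7]
tcp_rot: [3.14, 0.001, -0.001]
ft_force: [0.1, -0.5, 0.2]
gripper_width: 0.602
```

Run:
```python
from h import *
b=cap('side','side18');s=manip.state();print(s['ee_pos'],s['gripper_width'],s['ft_force'])
cv2.imwrite('pics/e18.png',cv2.resize(b[360:480,220:380,::-1],None,fx=4,fy=4,interpolation=2))
```

```text
[449.8875347  377.60088613 100.23885945] 0.6024941577147518 [0.39932322 0.36891657 0.55250771]
```

View pics/e18.png

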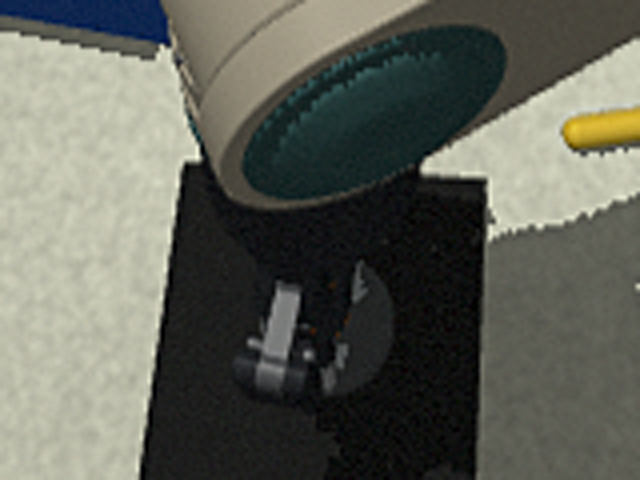

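Request:
move_arm --pt "0 0 0 0 -1" --pt "0 0 0 0 -1" --pt "0 0 0 0 -1" --pt "0 0 0 0 -1" --pt "0 0 -0.4 0 -1" --pt "0 0 -0.8 0 -1" --pt "0 0 -1 0 -1" --pt "0 0 -0.9 0 -1" --grip_force 50

```text
t: 27.52
ee_pos: [449.0, 377.8, 225.4]
tcp_rot: [-3.141, -0.0, -0.0]
ft_force: [-0.3, 0.7, -2.8]
gripper_width: 0.184
```

Request:
move_arm --pt "0.3 0.6 -0.1 0 -1" --pt "0.4 0.9 0 0 -1" --pt "0.5 0.9 0 0 -1" --pt "0.5 0.9 0 0 -1" --pt "0.3 0.9 0 0 -1" --pt "0.2 0.8 0 0 -1" --pt "0.1 0.33 0 0 -1" --pt "0 0 0 0 -1"

```text
t: 28.52
ee_pos: [541.2, 164.4, 227.7]
tcp_rot: [-3.141, 0.0, -0.001]
ft_force: [-1.0, 0.5, -3.7]
gripper_width: 0.184
```

Run:
```python
from h import *
a=cap('top','top19');b=cap('side','side19');s=manip.state();print(s['ee_pos'],s['gripper_width'],s['ft_force'])
cv2.imwrite('pics/e19.png',cv2.resize(b[180:380,190:390,::-1],None,fx=3,fy=3,interpolation=2)[:600])
```

```text
[540.8813769  165.55696331 227.56422754] 0.18311972782182703 [ 0.44514631 -0.25781365 -3.75801385]
```

View pics/e19.png

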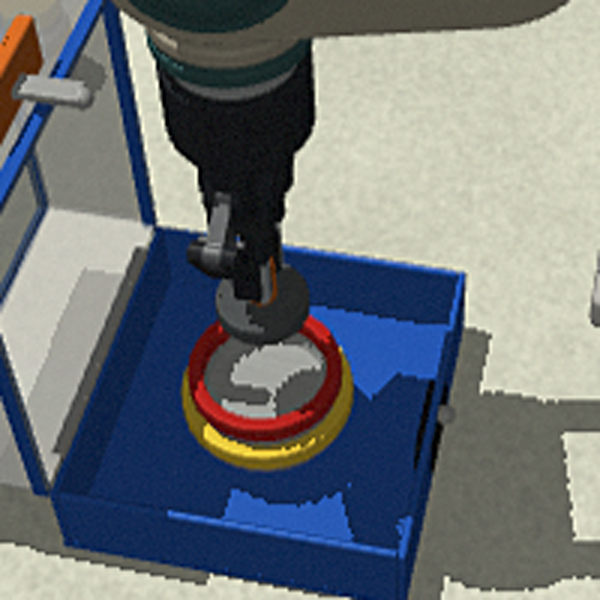

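Request:
move_arm --pt "0.03 0.03 0.4 0 -1" --pt "0 0 0.7 0 -1" --pt "0 0 0.55 0 -1" --pt "0 0 0.25 0 -1" --pt "0 0 0 0 -1"

```text
t: 29.25
ee_pos: [541.9, 163.7, 150.5]
tcp_rot: [3.141, 0.002, 0.0]
ft_force: [-0.6, -0.2, -2.9]
gripper_width: 0.183
```

Request:
move_arm --pt "0 0 0.08 0 -1" --pt "0 0 0.05 0 -1" --pt "0 0 0 0 -1"

```text
t: 29.62
ee_pos: [542.5, 163.4, 146.5]
tcp_rot: [-3.142, -0.0, -0.0]
ft_force: [-0.4, 0.7, -2.2]
gripper_width: 0.183
```

Request:
move_arm --pt "0 0 0.06 0 -1" --pt "0 0 0.04 0 -1" --pt "0 0 0 0 -1"

```text
t: 30.0
ee_pos: [542.6, 163.5, 143.3]
tcp_rot: [-3.142, -0.001, -0.0]
ft_force: [-2.5, -1.5, 4.7]
gripper_width: 0.181
```

Request:
move_arm --pt "0 0 -0.02 0 -0.3" --pt "0 0 0 0 -0.3" --pt "0 0 0 0 -0.3" --pt "0 0 -0.4 0 -0.3" --pt "0 0 -0.8 0 -0.3" --pt "0 0 -1 0 -0.3" --pt "-0.5 0.8 -0.8 0 -0.3" --pt "-0.5 1 0 0 -0.3"

```text
t: 31.0
ee_pos: [502.8, 91.2, 267.7]
tcp_rot: [-3.141, -0.007, 0.001]
ft_force: [-0.2, 0.2, 0.5]
gripper_width: 0.352
```

Request:
move_arm --pt "-0.5 1 0 0 -1" --pt "0 1 0 0 -1" --pt "0 1 0 0 -1" --pt "0 1 0 0 -1" --pt "0 0 0 0 -1"

```text
t: 31.62
ee_pos: [482.2, -70.5, 264.3]
tcp_rot: [3.141, -0.001, -0.004]
ft_force: [-0.6, 0.0, -0.7]
gripper_width: -0.005
```

Run:
```python
from h import *
a=cap('top','top20');b=cap('side','side20');s=manip.state();print(s['ee_pos'],s['gripper_width'],s['ft_force'])
cv2.imwrite('pics/e20.png',b[:,:,::-1])
cv2.imwrite('pics/e21.png',np.hstack([cv2.resize(b[150:350,190:350,::-1],None,fx=3,fy=3,interpolation=2),cv2.resize(a[60:270,190:340,::-1],(320,600),interpolation=2)]))
```

```text
[482.36207538 -68.41733572 263.9535851 ] 0.0042621498121437375 [0.16061139 0.04003405 0.19381738]
```

View pics/e20.png

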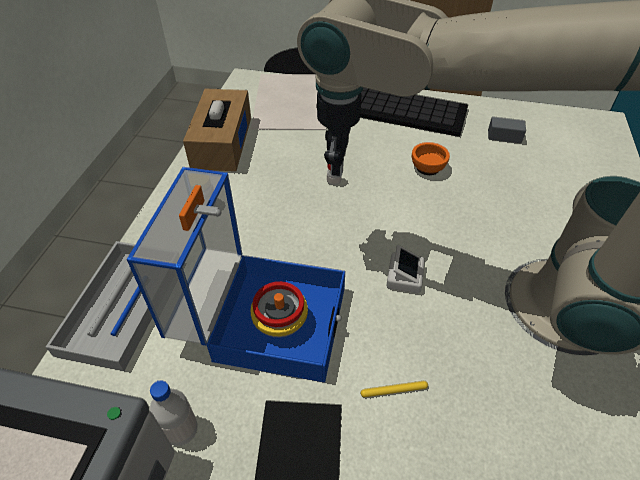

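View pics/e21.png

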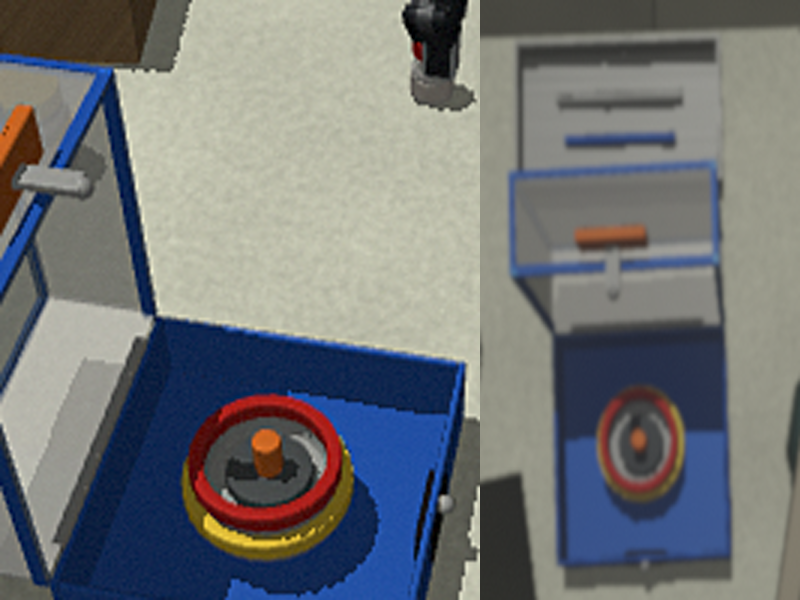

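Run:
```python
from h import *
R={n:cv2.imread(f'pics/{n}20.png')[:,:,::-1].copy() for n in('top','side')}
c={}
for n,roi in(('top',(225,280,130,160)),('side',(165,230,175,240))):
    m=colmask(R[n],'orange',roi);ys,xs=np.nonzero(m);c[n]=(xs.mean(),ys.mean());print(n,c[n],xs.min(),xs.max(),ys.min(),ys.max(),m.sum())
f=lambda P:np.r_[proj('top',[P])[0]-c['top'],proj('side',[P])[0]-c['side']]
s=least_squares(f,[680,167,270]);print(s.x,s.fun)
# model: hinge (645,163,60), tab box local x -242..-210, z 15..25, y +-35
hx=645
for th in (1.4,1.45,1.5,1.55,1.6,1.65):
    pts=[]
    for a in(-242,-210):
        for b in(15,25):
            for y in(-35,35):
                pts.append([hx+a*np.cos(th)+b*np.sin(th),164+y,60-a*np.sin(th)+b*np.cos(th)])
    print(th,np.round(np.mean(pts,0)),[(np.round(cen(proj(n,pts))[0],1),np.round(proj(n,pts).min(0)),np.round(proj(n,pts).max(0))) for n in('top','side')])
```

```text
top (np.float64(250.42222222222222), np.float64(141.8)) 235 266 139 144 135
side (np.float64(190.68587360594796), np.float64(207.62639405204462)) 179 203 185 230 538
[666.88108348 166.14121766 286.99975914] [ 0.15065856  0.49345402 -0.36252049 -0.05988123]
1.4 [626. 164. 286.] [(array([251.7, 161.1]), array([234., 158.]), array([269., 164.])), (array([215.6, 211.4]), array([204., 188.]), array([227., 235.]))]
1.45 [638. 164. 287.] [(array([251.6, 155.8]), array([234., 152.]), array([269., 160.])), (array([208.5, 210. ]), array([196., 186.]), array([220., 234.]))]
1.5 [649. 164. 287.] [(array([251.5, 150.5]), array([234., 146.]), array([269., 155.])), (array([201.5, 208.9]), array([189., 185.]), array([214., 232.]))]
1.55 [660. 164. 286.] [(array([251.5, 145.3]), array([234., 141.]), array([269., 150.])), (array([194.6, 208. ]), array([181., 184.]), array([208., 231.]))]
1.6 [672. 164. 285.] [(array([251.5, 140.2]), array([234., 135.]), array([269., 145.])), (array([187.7, 207.4]), array([173., 184.]), array([202., 231.]))]
1.65 [683. 164. 284.] [(array([251.5, 135.3]), array([234., 130.]), array([269., 141.])), (array([181.1, 207.1]), array([166., 184.]), array([196., 230.]))]
```

Request:
move_arm --pt "0.5 0 -1 0 -1" --pt "0.5 0 -1 0 -1" --pt "0.5 0 -1 0 -1" --pt "1 -0.5 -0.4 0 -1" --pt "1 -1 0 0 -1" --pt "0.7 -1 0 0 -1" --pt "0 0 0 0 -1"

```text
t: 32.6
ee_pos: [651.3, 36.0, 397.1]
tcp_rot: [-3.141, 0.003, 0.006]
ft_force: [-0.2, -0.3, -0.1]
gripper_width: 0.003
```

Request:
move_arm --pt "0.6 -0.7 0 0 -1" --pt "0.45 -1 0 0 -1" --pt "0 -1 0 0 -1" --pt "0 -0.55 0 0 -1" --pt "0 0 0 0 -1"

```text
t: 33.22
ee_pos: [691.9, 162.8, 399.6]
tcp_rot: [3.141, -0.001, 0.002]
ft_force: [1.0, 0.1, 0.4]
gripper_width: -0.001
```

Run:
```python
from h import *
a=cap('top','top21');b=cap('side','side21');s=manip.state();print(s['ee_pos'],s['tcp_rot'],s['ft_force'],s['joint_positions'])
cv2.imwrite('pics/e22.png',cv2.resize(b[60:360,100:400,::-1],None,fx=2,fy=2,interpolation=2))
```

```text
[692.22750396 160.51362039 399.64217796] [ 3.14114071e+00 -6.43709518e-04 -9.63514832e-04] [-0.19233569 -0.96336623 -0.70984134] [ 1.76064690e-01  6.62346601e-01  4.53315814e-01 -6.21341073e-04
  2.02537610e+00  1.74755170e+00]
```

View pics/e22.png

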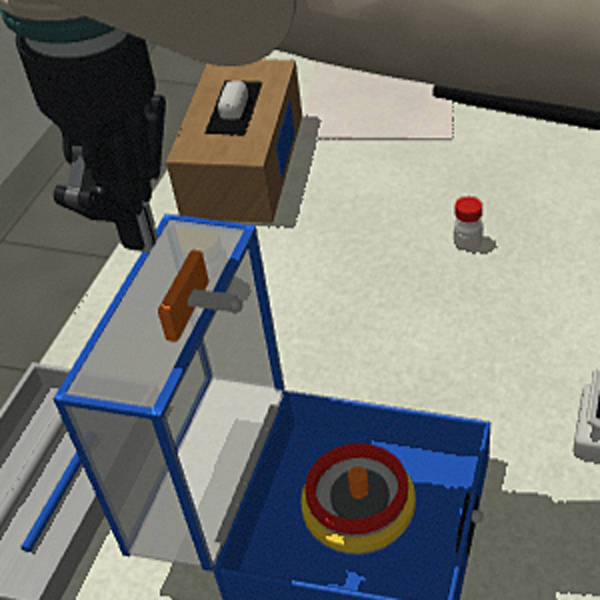

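Request:
move_arm --pt "0 -0.1 0.5 0 -1" --pt "0 0 0.35 0 -1" --pt "0 0 0 0 -1"

```text
t: 33.7
ee_pos: [692.3, 163.7, 364.0]
tcp_rot: [3.141, 0.002, -0.002]
ft_force: [0.0, -0.3, -0.3]
gripper_width: 0.001
```

Run:
```python
from h import *
a=cap('top','top22');b=cap('side','side22');s=manip.state();print(s['ee_pos'],s['tcp_rot'],s['ft_force'])
cv2.imwrite('pics/e23.png',cv2.resize(b[100:300,100:300,::-1],None,fx=3,fy=3,interpolation=2))
```

```text
[692.42187024 164.2543007  366.1519621 ] [ 3.14156679e+00 -1.07820644e-03 -1.67533353e-03] [-0.87317101 -0.13025072  1.08615145]
```

View pics/e23.png

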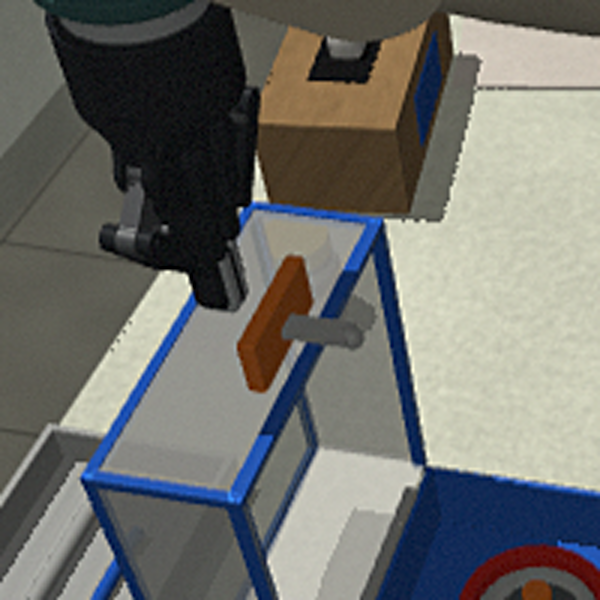

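Run:
```python
from h import *
for z in (275,280,285,290,295): print(z,proj('side',[[692,164,z]]))
```

```text
275 [[177.1801675  209.83294794]]
280 [[176.49506183 207.51241563]]
285 [[175.8033815 205.1696142]]
290 [[175.10503142 202.80422157]]
295 [[174.39991466 200.41590937]]
```

Run:
```python
from h import *
L=80;hx=645;prev=None
for th in np.r_[np.arange(1.58,0.1,-0.12),0.08,0.0]:
    d=max(18,min(26,22*np.cos(th)+4)); a=-(210+d);b=25
    C=np.array([hx+a*np.cos(th)+b*np.sin(th)+11, 60-a*np.sin(th)+b*np.cos(th)+L])
    st='' if prev is None else np.round((C-prev)/40*[1,-1],2)
    print(round(th,2),np.round(C,1),st); prev=C
```

```text
1.58 [683.1 367.8] 
1.46 [655.6 369.4] [-0.69 -0.04]
1.34 [628.2 367.7] [-0.69  0.04]
1.22 [601.1 362.7] [-0.68  0.12]
1.1 [574.9 354.5] [-0.66  0.2 ]
0.98 [549.8 343.3] [-0.63  0.28]
0.86 [526.  329.4] [-0.6   0.35]
0.74 [502.8 313.7] [-0.58  0.39]
0.62 [481.8 295.1] [-0.53  0.47]
0.5 [463.2 273.8] [-0.46  0.53]
0.38 [447.6 250.2] [-0.39  0.59]
0.26 [435.1 224.6] [-0.31  0.64]
0.14 [426.  197.7] [-0.23  0.67]
0.08 [422.8 183.8] [-0.08  0.35]
0.0 [420. 165.] [-0.07  0.47]
```

Request:
move_arm --pt "-0.2 0 0 0 -1" --pt "-0.35 0 -0.02 0 -1" --pt "-0.35 0 -0.02 0 -1" --pt "-0.35 0 0.02 0 -1" --pt "-0.35 0 0.02 0 -1" --pt "-0.34 0 0.06 0 -1" --pt "-0.34 0 0.06 0 -1" --pt "0 0 0 0 -1"

```text
t: 34.8
ee_pos: [600.9, 165.0, 361.9]
tcp_rot: [-3.141, -0.002, -0.001]
ft_force: [0.3, 0.6, 0.8]
gripper_width: -0.004
```

Run:
```python
from h import *
b=cap('side','side23');s=manip.state();print(s['ee_pos'],s['tcp_rot'],s['ft_force'])
cv2.imwrite('pics/e24.png',cv2.resize(b[60:360,100:400,::-1],None,fx=2,fy=2,interpolation=2))
```

```text
[601.21653055 165.15143039 361.64842637] [-3.14117708e+00 -1.70034977e-03 -5.85481549e-04] [ 0.32453379 -0.48685224 -0.32061624]
```

View pics/e24.png

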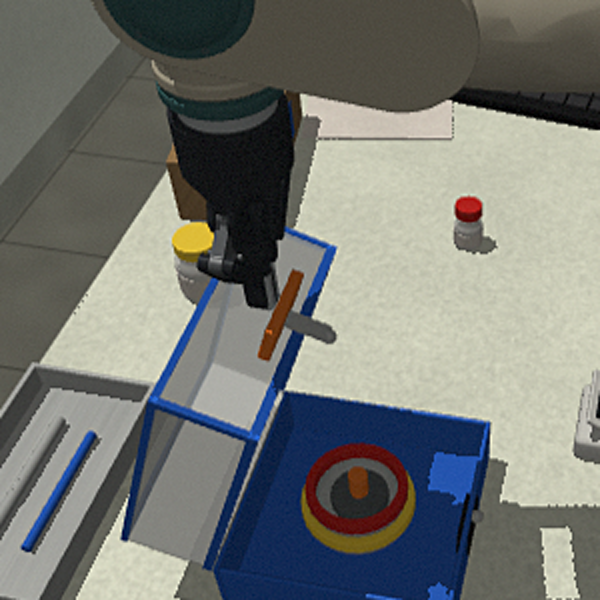

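Hood is following. Continue.

Request:
move_arm --pt "-0.33 0 0.1 0 -1" --pt "-0.33 0 0.1 0 -1" --pt "-0.31 0 0.14 0 -1" --pt "-0.31 0 0.14 0 -1" --pt "-0.3 0 0.18 0 -1" --pt "-0.3 0 0.18 0 -1" --pt "-0.29 0 0.2 0 -1" --pt "-0.29 0 0.2 0 -1"

```text
t: 35.85
ee_pos: [503.4, 165.2, 311.6]
tcp_rot: [-3.142, -0.003, -0.001]
ft_force: [3.0, -0.6, 0.3]
gripper_width: 0.002
```

Run:
```python
from h import *
b=cap('side','side24');s=manip.state();print(s['ee_pos'],s['tcp_rot'],s['ft_force'])
cv2.imwrite('pics/e25.png',cv2.resize(b[60:360,100:400,::-1],None,fx=2,fy=2,interpolation=2))
```

```text
[502.26636909 165.35754081 310.46368747] [ 3.14146557e+00 -6.26096493e-05 -4.58734801e-04] [0.6974468  0.02277954 0.94164037]
```

View pics/e25.png

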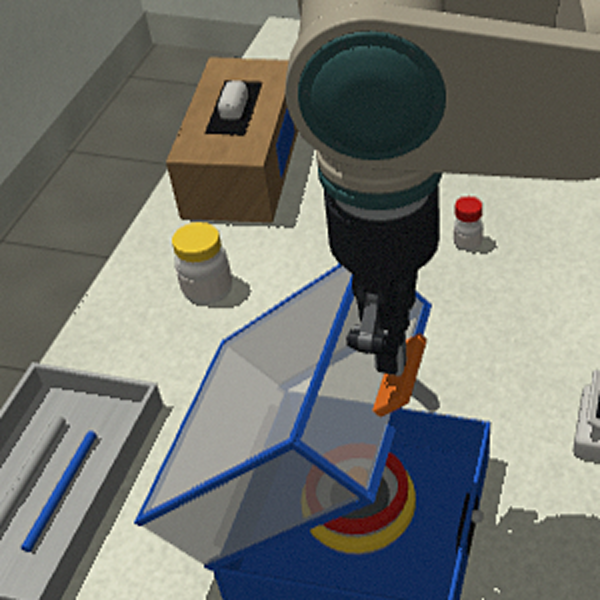

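Request:
move_arm --pt "-0.27 0 0.23 0 -1" --pt "-0.27 0 0.23 0 -1" --pt "-0.23 0 0.27 0 -1" --pt "-0.23 0 0.27 0 -1" --pt "-0.2 0 0.3 0 -1" --pt "-0.2 0 0.3 0 -1" --pt "-0.16 0 0.32 0 -1" --pt "-0.16 0 0.32 0 -1"

```text
t: 36.9
ee_pos: [434.2, 165.5, 220.9]
tcp_rot: [-3.141, -0.001, -0.0]
ft_force: [1.5, -0.2, 1.6]
gripper_width: 0.001
```

Run:
```python
from h import *
b=cap('side','side25');s=manip.state();print(s['ee_pos'],s['tcp_rot'],s['ft_force'])
cv2.imwrite('pics/e26.png',cv2.resize(b[100:400,150:450,::-1],None,fx=2,fy=2,interpolation=2))
```

```text
[432.926147   165.43890998 218.73011922] [ 3.14108262e+00  2.72108671e-03 -1.93590759e-04] [ 0.7200678   0.45680468 -0.16920296]
```

View pics/e26.png

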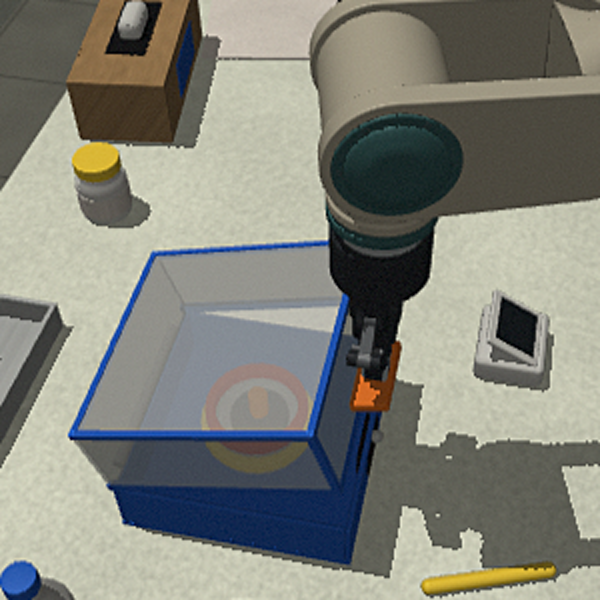

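Request:
move_arm --pt "-0.15 0 0.25 0 -1" --pt "-0.12 0 0.25 0 -1" --pt "-0.06 0 0.2 0 -1" --pt "0 0 0 0 -1"

```text
t: 37.45
ee_pos: [420.2, 165.4, 192.2]
tcp_rot: [3.141, 0.002, -0.0]
ft_force: [-1.4, -0.1, -1.9]
gripper_width: 0.001
```

Request:
move_arm --pt "0 0 0.12 0 -1" --pt "0 0 0.12 0 -1" --pt "0 0 0 0 -1"

```text
t: 37.83
ee_pos: [420.7, 165.4, 183.0]
tcp_rot: [3.141, 0.001, -0.0]
ft_force: [-0.2, -0.1, -0.7]
gripper_width: -0.001
```

Request:
move_arm --pt "0 0 0.08 0 -1" --pt "0 0 0 0 -1"

```text
t: 38.08
ee_pos: [420.8, 165.4, 180.1]
tcp_rot: [3.141, 0.0, -0.0]
ft_force: [-0.1, -0.5, 0.5]
gripper_width: -0.001
```

Request:
move_arm --pt "0 0 0.06 0 -1" --pt "0 0 0.06 0 -1" --pt "0 0 0 0 -1"

```text
t: 38.45
ee_pos: [420.7, 165.5, 175.3]
tcp_rot: [3.141, 0.0, -0.0]
ft_force: [0.6, -1.2, 0.4]
gripper_width: 0.001
```

Run:
```python
from h import *
b=cap('side','side26');s=manip.state();print(s['ee_pos'],s['ft_force'])
cv2.imwrite('pics/e27.png',cv2.resize(b[200:400,180:380,::-1],None,fx=3,fy=3,interpolation=2))
```

```text
[420.77729442 165.4596319  175.33007755] [-0.00695106  0.35843811 -0.51043583]
```

View pics/e27.png

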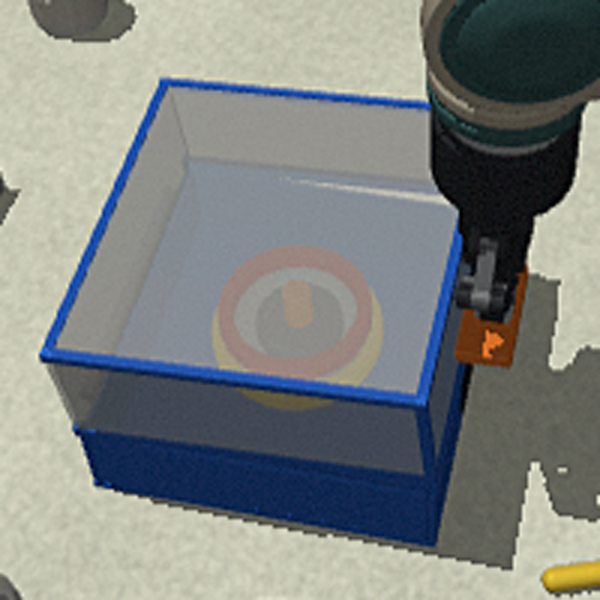

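Request:
move_arm --pt "0 0 0.06 0 -1" --pt "0 0 0.06 0 -1" --pt "0 0 0 0 -1"

```text
t: 38.88
ee_pos: [420.7, 165.5, 171.7]
tcp_rot: [-3.142, -0.0, -0.0]
ft_force: [-3.9, 0.1, 6.8]
gripper_width: 0.003
```

Request:
move_arm --pt "0 0 0.06 0 -1" --pt "0 0 0 0 -1"

```text
t: 39.12
ee_pos: [420.7, 165.5, 168.6]
tcp_rot: [-3.142, -0.0, -0.0]
ft_force: [-1.1, -0.7, 2.0]
gripper_width: -0.0
```

Request:
move_arm --pt "0 0 0.06 0 -1" --pt "0 0 0 0 -1"

```text
t: 39.38
ee_pos: [420.8, 165.5, 165.6]
tcp_rot: [3.141, -0.0, -0.0]
ft_force: [0.5, 1.5, 0.1]
gripper_width: -0.002
```

Run:
```python
from h import *
b=cap('side','side27');s=manip.state();print(s['ee_pos'],s['ft_force'])
cv2.imwrite('pics/e28.png',cv2.resize(b[200:400,180:380,::-1],None,fx=3,fy=3,interpolation=2))
```

```text
[420.79045176 165.4227349  165.54594743] [-0.0665361   0.42311872 -0.12307505]
```

View pics/e28.png

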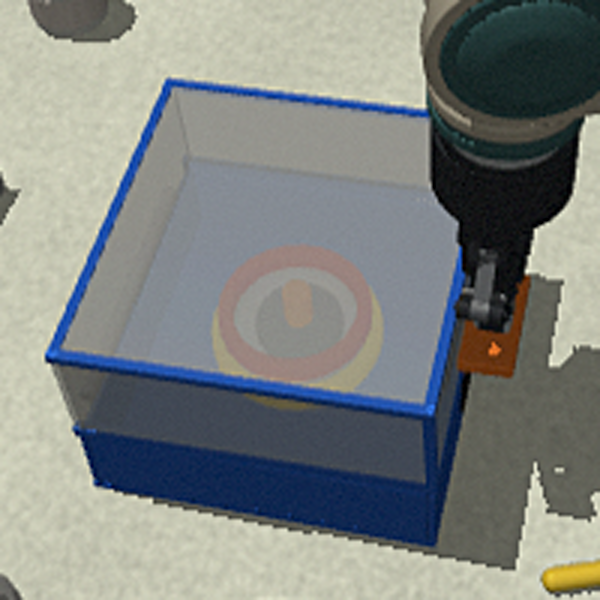

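Request:
move_arm --pt "0 0 0.06 0 -1" --pt "0 0 0.04 0 -1" --pt "0 0 0 0 -1"

```text
t: 39.8
ee_pos: [420.7, 165.4, 161.5]
tcp_rot: [3.141, 0.0, -0.0]
ft_force: [-1.3, 0.4, -0.7]
gripper_width: -0.001
```

Request:
move_arm --pt "0 0 0.06 0 -1" --pt "0 0 0 0 -1"

```text
t: 40.05
ee_pos: [420.6, 165.4, 159.1]
tcp_rot: [3.141, 0.0, -0.0]
ft_force: [0.6, -0.2, -0.0]
gripper_width: 0.0
```

Request:
move_arm --pt "0 0 0.06 0 -1" --pt "0 0 0 0 -1"

```text
t: 40.3
ee_pos: [420.9, 165.5, 157.6]
tcp_rot: [-3.142, -0.0, -0.0]
ft_force: [-3.6, -0.6, 4.3]
gripper_width: 0.003
```

Run:
```python
from h import *
b=cap('side','side28');s=manip.state();print(s['ee_pos'],s['ft_force'])
cv2.imwrite('pics/e29.png',cv2.resize(b[200:400,180:380,::-1],None,fx=3,fy=3,interpolation=2))
```

```text
[420.86515294 165.53115571 157.58209885] [-1.58898747 -0.99608916  4.70683042]
```

View pics/e29.png

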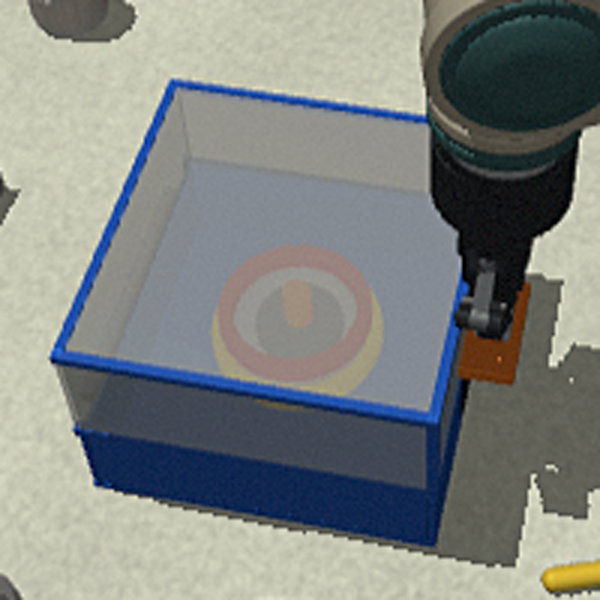

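```bash
cat >> h.py <<'E'
def corner(th,sgn=1,a=-210,b=80,hx=645,hy=164,yaw=0.0):
    x=a*np.cos(th)+b*np.sin(th); return [hx+x, hy+105*sgn, 60-a*np.sin(th)+b*np.cos(th)]
E
python3 - <<'E'
from h import *
for th in (0,.04,.08,.12,.16): print(th,proj('side',[corner(th),corner(th,1,0),corner(th,1,0,0),corner(th,1,-210,0)]).round(1).tolist())
E
```

```text
0 [[323.8, 343.0], [196.1, 319.0], [204.7, 344.9], [323.6, 368.1]]
0.04 [[321.7, 339.8], [194.3, 318.7], [204.7, 344.9], [323.5, 365.6]]
0.08 [[319.3, 336.5], [192.4, 318.4], [204.7, 344.9], [323.2, 363.1]]
0.12 [[316.7, 333.2], [190.6, 318.2], [204.7, 344.9], [322.7, 360.4]]
0.16 [[313.9, 329.9], [188.8, 318.0], [204.7, 344.9], [322.0, 357.7]]
```

Request:
move_arm --pt "0 0 0.06 0 -1" --pt "0 0 0 0 -1"

```text
t: 40.6
ee_pos: [421.0, 165.6, 157.4]
tcp_rot: [-3.142, -0.001, -0.0]
ft_force: [-11.9, -4.0, 22.3]
gripper_width: 0.004
```

Request:
move_arm --pt "0 0 0.06 0 -1" --pt "0 0 0 0 -1"

```text
t: 40.85
ee_pos: [421.0, 165.6, 157.1]
tcp_rot: [-3.142, -0.001, 0.0]
ft_force: [-21.5, -6.7, 39.3]
gripper_width: 0.002
```

Request:
move_arm --pt "0 0 0.06 0 -1" --pt "0 0 0 0 -1"

```text
t: 41.1
ee_pos: [421.1, 165.7, 156.9]
tcp_rot: [-3.142, -0.001, 0.0]
ft_force: [-31.1, -9.6, 55.7]
gripper_width: -0.004
```

Request:
move_arm --pt "0 0 -0.2 0 -1" --pt "0 0 -0.5 0 -1" --pt "-0.2 0 -1 0 -1" --pt "-0.5 0.5 -1 0 -1" --pt "-0.5 1 -1 0 -1" --pt "0 1 -0.5 0 -1" --pt "0 1 0 0 -1" --pt "0 1 0 0 -1"

```text
t: 42.1
ee_pos: [372.6, -15.7, 318.0]
tcp_rot: [3.141, -0.001, -0.0]
ft_force: [0.5, 0.7, -0.1]
gripper_width: 0.004
```

Request:
move_arm --pt "0 1 0 0 -1" --pt "0 1 0 0 -1" --pt "0 1 0 0 -1" --pt "0 0 0 0 -1" --pt "0 0 0 0 -1" --pt "0 0 0 0 -1"

```text
t: 42.85
ee_pos: [372.8, -133.7, 317.9]
tcp_rot: [-3.142, -0.0, 0.001]
ft_force: [0.3, -0.1, -0.6]
gripper_width: 0.003
```

Run:
```python
from h import *
a=cap('top','top29');b=cap('side','side29');s=manip.state();print(s['t'],s['ee_pos'],s['ft_force'])
cv2.imwrite('pics/e30.png',cv2.resize(b[200:400,180:380,::-1],None,fx=3,fy=3,interpolation=2))
cv2.imwrite('pics/e31.png',np.hstack([cv2.resize(b[:,:,::-1],(400,300),interpolation=3),cv2.resize(a[:,:,::-1],(400,300),interpolation=3)]))
```

```text
42.95 [ 372.80679847 -133.77105874  317.96220392] [0.4060235  0.0673719  0.70411451]
```

View pics/e30.png

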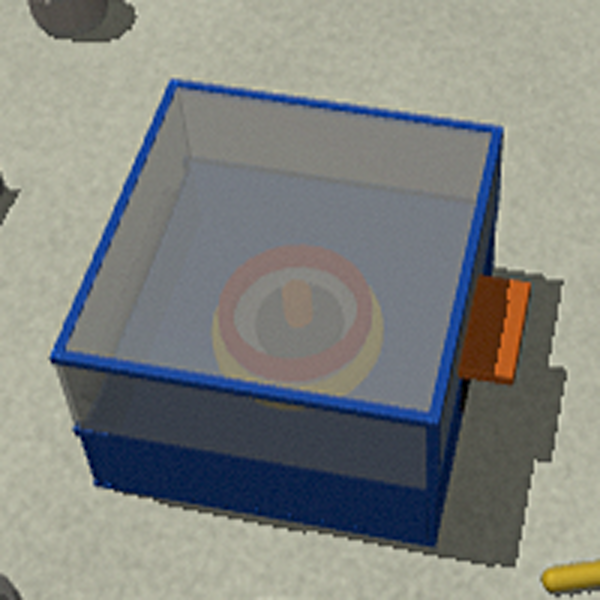

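View pics/e31.png

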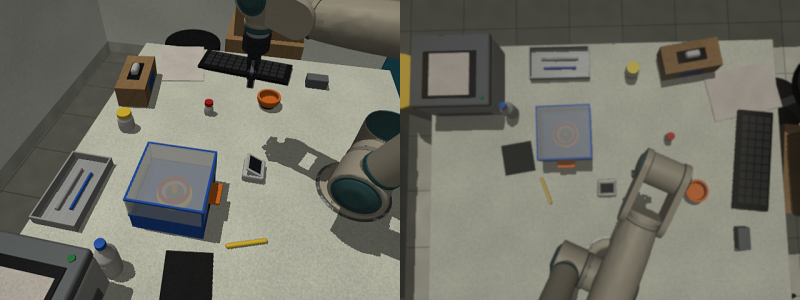

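Run:
```python
from h import *
a=cv2.imread('pics/side0.png').astype(int);b=cv2.imread('pics/side29.png').astype(int)
for n,(u0,u1,v0,v1) in dict(pen=(355,435,375,400),bottle=(140,200,375,440)).items(): print(n,np.abs(a-b)[v0:v1,u0:u1].mean())
print(manip.finish_job())
```

```text
pen 16.917333333333332
bottle 12.182222222222222
the job is handed in; nothing more can be done
None
```

Run:
```python
import cv2,numpy as np
a=cv2.imread('pics/side0.png',0);b=cv2.imread('pics/side29.png',0)
for n,(u0,u1,v0,v1) in dict(pen=(355,435,375,400),bottle=(140,200,375,440),bg=(20,80,150,210)).items():
    r=cv2.matchTemplate(b[v0-8:v1+8,u0-8:u1+8],a[v0:v1,u0:u1],cv2.TM_CCOEFF_NORMED);_,m,_,l=cv2.minMaxLoc(r);print(n,m,(l[0]-8,l[1]-8), b[v0:v1,u0:u1].mean()-a[v0:v1,u0:u1].mean())
```

```text
pen 0.9982499480247498 (0, 0) -17.8005
bottle 0.9990954995155334 (0, 0) -12.22794871794872
bg 0.9608733654022217 (0, 0) -10.501388888888883
```

The job is handed in, at about 43 s of the 210 s allowed; no verdict was reported.

**What I did:** I set the weight on the mat and stood the yellow cover in the case, hollow up. I nested the red cover in it and put the weight upright in the red hollow. Then I swung the hood shut by its tab. Only the yellow and red covers were on the bench. I left the plain orange look-alike alone.

**Last checks**
- **Stack:** the covers look level and concentric, and the weight stands upright in the uppermost hollow, in the pictures before and after closing.
- **Hood:** I pressed the tab to a solid stop at 55 N. When I looked about 1.5 s after letting go, the hood had not lifted, and the front and rear gaps over the case rim matched.
- **Bottle and pen:** comparing the first and last side pictures shows 0 pixels of shift for both.

**Checks that disagreed**
- I never saw the catch's expected 12–18 N while closing. The reading was 6.8 N around there, so I rely on the solid stop and the hood staying down.
- The two cameras differed by up to about 6 mm on cover positions. Part of one rim was in shadow in the top view, so I went by the side camera and the gripper readings.
- A plain brightness comparison of the bottle and pen areas showed a difference, because the last picture is darker overall. I did the 0-pixel shift check after handing in.

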